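# Dock and load the juice tray

### The job

Slide the empty grey tray fully home into its dock against the back stop, then turn both latch knobs until each clicks over and stays shut, and only then stand every toppled juice carton upright, cap up, on the floor of the docked tray. Leave the other things on the table where they are.

Things in the scene. Friction and masses are not known exactly. Their poses are not given: they have to be found in the camera images.
- tray: loose grey open tray, 0.5 kg: outside 124 (x) x 300 (y) x 24 mm high, walls and floor 6 mm thick. Origin: centre of its underside; x across it (its far wall at +62 mm, near wall at -62 mm), y along it.
- dock: fixed docking bay. Origin: on the table where the docked tray's origin belongs; x points into the bay, away from the robot. Back stop, 50 mm high, its face at x = +63 mm; side guides 22 mm high with inner faces at y = +-157 mm, x = 8 to 63 mm; round feet of the two latches (68 mm across, 8 mm high) at x = -73 mm, y = +-190 mm.
- latch_left (a joint): turn of the latch knob at the dock's +y end, rad: 0 open (tongue points to the dock's -x), growing counter-clockwise seen from above. Free up to about 0.7, then a spring detent resists (about 0.15 N m) up to 1.1, past which the knob snaps by itself to about 1.5 and stays (clicked: tongue along the tray's near wall); let go before 1.1 it springs back. Hard stop 1.58.
- latch_right (a joint): the same at the dock's -y end, mirrored: grows clockwise seen from above; clicked, its tongue points to the dock's +y.
- latch_left_grip (a point): on the left latch knob's axis, at grip height (52 mm above the table). Upright grip bar 46 mm long, 14 mm thick, 30 to 64 mm above the table, lying along the tongue (so along the dock's x when open). Hub below 48 mm across; tongue 65 mm long from the axis, 14 mm wide, 10 to 22 mm above the table. The point's x axis points away from the tongue.
- latch_right_grip (a point): the same on the right latch knob.
- carton1: juice carton, square, 52 x 52 x 110 mm, 0.2 kg, with a round screw cap (28 mm across, 12 mm high) on its top; toppled on the table at the start. Origin: centre of its bottom face; z runs from the bottom to the cap. Absent in some starts (None).
- carton2: juice carton, square, 52 x 52 x 110 mm, 0.2 kg, with a round screw cap (28 mm across, 12 mm high) on its top; toppled on the table at the start. Origin: centre of its bottom face; z runs from the bottom to the cap. Absent in some starts (None).
- carton3: juice carton, square, 52 x 52 x 110 mm, 0.2 kg, with a round screw cap (28 mm across, 12 mm high) on its top; toppled on the table at the start. Origin: centre of its bottom face; z runs from the bottom to the cap. Absent in some starts (None).
- carton4: juice carton, square, 52 x 52 x 110 mm, 0.2 kg, with a round screw cap (28 mm across, 12 mm high) on its top; toppled on the table at the start. Origin: centre of its bottom face; z runs from the bottom to the cap. Absent in some starts (None).
- tape_roll: roll of packing tape, 100 mm across, 48 mm high, lying flat; bystander. Origin: centre of its underside; leave it alone.
- scanner: hand scanner lying on the table, 160 mm long, 34 mm high; bystander. Origin: centre of its underside; leave it alone.
- sanitiser: white capped bottle, 64 mm across, 150 mm tall; bystander. Origin: centre of its underside; leave it alone.
- pen_cup: steel cup, 76 mm across, 100 mm tall; bystander. Origin: centre of its underside; leave it alone.
- label_pack: flat pack of labels, 100 x 70 x 25 mm; bystander. Origin: centre of its underside; leave it alone.
- syrup_jar: amber glass jar, 72 mm across, 90 mm tall; bystander. Origin: centre of its underside; leave it alone.
Things that resemble listed ones, but are neither listed nor needed, are in the scene too. What is shaped like the carton1 but green or purple is not meant.

How it is judged:
On the way, in this order (a step that is already met when the one before it is completed fails the run):
1. the tray is fully home in the dock, before any latch is clicked (x of tray in the frame of dock between -0.008 and 0.006 m and y of tray in the frame of dock between -0.012 and 0.012 m and angle between the x axis of tray and the x axis of dock, either way round below 0.05 rad and value of joint each of latch_left, latch_right below 1.1 rad), for 0.2 s.
2. both latch knobs have clicked over while no carton stands in the tray yet (value of joint each of latch_left, latch_right above 1.35 rad and x of tray in the frame of dock between -0.008 and 0.006 m and y of tray in the frame of dock between -0.012 and 0.012 m and angle between the x axis of tray and the x axis of dock, either way round below 0.05 rad and not (angle between carton1's own z axis and vertical below 0.1 rad and linear speed of carton1 below 0.03 m/s and x of carton1 in the frame of tray between -0.04 and 0.04 m and y of carton1 in the frame of tray between -0.13 and 0.13 m and z of carton1 in the frame of tray between -0.003 and 0.014 m) and not (angle between carton2's own z axis and vertical below 0.1 rad and linear speed of carton2 below 0.03 m/s and x of carton2 in the frame of tray between -0.04 and 0.04 m and y of carton2 in the frame of tray between -0.13 and 0.13 m and z of carton2 in the frame of tray between -0.003 and 0.014 m) and not (angle between carton3's own z axis and vertical below 0.1 rad and linear speed of carton3 below 0.03 m/s and x of carton3 in the frame of tray between -0.04 and 0.04 m and y of carton3 in the frame of tray between -0.13 and 0.13 m and z of carton3 in the frame of tray between -0.003 and 0.014 m) and not (angle between carton4's own z axis and vertical below 0.1 rad and linear speed of carton4 below 0.03 m/s and x of carton4 in the frame of tray between -0.04 and 0.04 m and y of carton4 in the frame of tray between -0.13 and 0.13 m and z of carton4 in the frame of tray between -0.003 and 0.014 m)), for 0.3 s.
At the end, for the whole second after the job is handed in: the tray is home in the dock (within 8 mm of the stop, 12 mm sideways, 0.05 rad), both latches are clicked (above 1.35 rad), and every carton present stands cap up (within 0.1 rad) on the tray's floor inside its walls, at rest and released (x of tray in the frame of dock between -0.008 and 0.006 m and y of tray in the frame of dock between -0.012 and 0.012 m and angle between the x axis of tray and the x axis of dock, either way round below 0.05 rad and value of joint each of latch_left, latch_right above 1.35 rad and angle between each of carton1, carton2, carton3, carton4's own z axis and vertical below 0.1 rad and linear speed of each of carton1, carton2, carton3, carton4 below 0.03 m/s and x of carton1 in the frame of tray between -0.04 and 0.04 m and y of carton1 in the frame of tray between -0.13 and 0.13 m and z of carton1 in the frame of tray between -0.003 and 0.014 m and x of carton2 in the frame of tray between -0.04 and 0.04 m and y of carton2 in the frame of tray between -0.13 and 0.13 m and z of carton2 in the frame of tray between -0.003 and 0.014 m and x of carton3 in the frame of tray between -0.04 and 0.04 m and y of carton3 in the frame of tray between -0.13 and 0.13 m and z of carton3 in the frame of tray between -0.003 and 0.014 m and x of carton4 in the frame of tray between -0.04 and 0.04 m and y of carton4 in the frame of tray between -0.13 and 0.13 m and z of carton4 in the frame of tray between -0.003 and 0.014 m); the robot touches nothing.
It fails at once if a bystander was pushed away (over 40 mm) (distance of any of tape_roll, scanner, sanitiser, pen_cup, label_pack, syrup_jar from where it was at the start of the episode above 0.04 m).
It fails at once if a bystander was knocked over (angle between any of tape_roll, scanner, sanitiser, pen_cup, label_pack, syrup_jar's own z axis and vertical above 0.5 rad).
Of carton1, carton2, carton3, carton4 only 2 to 4 are there at a start; the rules pass over those that are not, and their reading is None.
At some moment in a run one of carton1, carton2, carton3, carton4 may be knocked a few centimetres aside while the robot is not near it.
Once in a run the grip may slacken for a moment while it holds something.
It also fails if it takes over 210 s, if anything falls off the work surface, if the arm or the gripper's body presses on something with over 40 N, if the wrist force passes 120 N, or if a joint passes its speed limit or range.

### The arm

A 6-joint arm with a two-finger parallel gripper is mounted at the origin on the work surface. World frame = base frame: x ahead of the robot, y to its left, z up, the work surface at z = 0. Lengths are in m, angles in rad, forces in N, time in s.
With the tool pointing down it reaches from about 0.3 to 0.85 m from the base axis. Payload 4.2 kg.
Tool frame: the origin (TCP) lies midway between the tips of the shut fingers; the grasp point (between the pads) lies arm.tcp_to_grasp behind it (arm.tcp_to_grasp is the distance from the TCP to the grasp point, in m); z points along the fingers, y is the line along which they close (so a half turn about z gives the same grasp; the last joint's range is limited). The gripper opens to 91 mm and grips with 3 to 60 N. Pads are 32 mm wide; open, the fingers measure 118 mm over their backs; the gripper's body (76 mm by 178 mm) begins 60 mm behind the grasp point.
Start: joints at [1.252, 0.32, 1.565, -0, 1.257, -0.02], TCP at [0.169, 0.55, 0.214] pointing down, gripper open.
Joint ranges: [-3.11, 3.11], [-0.84, 2.01], [0.21, 2.61], [-1.34, 4.49], [0.05, 2.63], [-2.56, 2.56]. Speed limits (rad/s): [2.57, 2.57, 3.14, 3.14, 3.14, 3.14].

### API

Orientations are given as a rotation vector (axis times angle).
In Python, from workcell import arm, optics, hand_in gives the robot as it stands. The module is installed in compiled form; this text tells all that it offers.
- The arm moves only by the tool arm_command, never from a script. Its argument "moves" is a list of rows, each a list of 7 numbers: the turn, a rotation vector about the tool's x, y, z as a fraction of full scale, then the shift along the tool's x, y, z as a fraction of full scale, then the opening, from 0 (shut) to 1 (fully open). In form: [[rx, ry, rz, dx, dy, dz, jaw], ...]. A call has 1 to 20 rows; each row is the pose to reach, as a shift and turn from the pose commanded when the call began, along the tool's axes at that moment, turning the shorter way round; what a row does not reach only later rows make up. Full scale, the value 1, is 0.1 m for a shift and 180 degrees for a turn. A row lasts 1/12 s, in which the tool goes at most 41.7 mm and 7.16 degrees, less where a joint would pass 70% of its speed; a pose out of reach is approached as far as the arm can. A call with a number of a shift or a turn outside -1 to 1 is refused whole. A call with a gripper value outside its range is refused whole. The fingers move at their own pace and stop on an object; the grip force is fixed at half the most. Time passes only in rows, so rows that repeat a pose let the fingers close. It gives the time, the measured TCP pose, the force, the opening and the grip force at its end, in the units of the state.
- arm.state(): the state, without advancing time (a new reading comes with each control period).
- optics.read_camera(name): name is "side" or "top" or "wrist"; returns a dict with "pixels" (400x640x3 uint8, red, green, blue), "mtx" (3x3 intrinsics, pixels), "k1" (the pictures are not rectified: a ray, as slopes to the right and down, at radius r is drawn at 1 + k1 r^2 times it, then the intrinsics apply), "R" (3x3) and "t" (3): a world point X has camera coordinates R X + t; the wrist camera has in their place "hand_eye" (4x4, takes a point from camera to tool coordinates, whose origin is the TCP and whose axes are the flange's). Camera axes: x right, y down, z forward; pixel columns grow to the right and rows downward; lengths in m; the calibration is good to about 2 mm. A picture is of the moment at which its call begins: read the wrist's pose just before it. There is no depth.
- hand_in(): hands the job in; it is judged then, once.
Trained networks look in a picture, given as the dict that the camera call returned (one of the last four; its "shot" number tells which), for a name from the list of things; names that differ only in an ending like _2 or _b are one class to them, and where a whole thing is asked for, a point or a joint stands for the part that bears it (a point fixed in the world has none). Each returns a list of dicts, best first, with "confidence" (0 to 1); they miss things now and then, are a little off and sometimes report something else, mostly with a low value. They report only what shows in the picture. A call takes as long as a camera call. They do not tell look-alikes from the thing itself.
- optics.regions_of(picture, label): "pixels" (400x640 bool, what is visible of it).
- optics.mark_of(picture, label): "location" ([x, y, z] in m, in world coordinates, good to about 4 mm: a listed point, or the origin of a listed thing).
The state is a dict: "clock": time; "q": joint angles; "joint_velocities": joint speeds; "effort": joint torques, N m; "position": TCP position; "tool_rot": TCP orientation; "contact_force": force on the tool from outside, world axes, zero at the start; "moment": the same for the moment, N m; "finger_gap": finger opening in m; "finger_force": force on a finger pad.
Only numpy, scipy, OpenCV 4.12 (cv2) and the standard library are available. Lean on these libraries where they do the work, as an engineer would, in place of code of your own. Each camera call takes 0.05 s, during which the arm holds its last target. There are 200 camera calls.

## Working session

There is one attempt and no reset: what is moved stays moved. The work goes in short steps, Python scripts to look and compute and a tool call to move; the robot and the scene stay as the last step left them, time stands still between calls to the robot, and variables do not carry over. Pictures are saved under pics/ and viewed, at most 17 in all, crops included, and the job is handed in when it is done.

Besides the shell and the picture viewer there is one more tool, called as name([rows], argument=value, ...), one row to a line, values as JSON. arm_command: Moves the arm, as the interface text tells. Shift numbers are shares of 0.1 m and turn numbers shares of 180 degrees, none past 1 either way. Its arguments: {"type":"object","properties":{"moves":{"type":"array","items":{"type":"array","items":{"type":"number","minimum":-1,"maximum":1}}}},"required":["moves"]}

```bash
mkdir -p pics; cat > h.py <<'E'
import numpy as np, cv2
from scipy.spatial.transform import Rotation as Ro
from workcell import arm, optics, hand_in
def save(n,p,crop=None,z=1):
    im=p["pixels"][:,:,::-1]
    if crop: im=im[crop[1]:crop[3],crop[0]:crop[2]]
    cv2.imwrite(f"pics/{n}.png",cv2.resize(im,None,fx=z,fy=z,interpolation=cv2.INTER_CUBIC))
E
python3 - <<'E'
from h import *
print(arm.state(), arm.tcp_to_grasp)
for n in ("top","side"):
    p=optics.read_camera(n); save(n+"0",p)
    print(n,p["mtx"].tolist(),p["k1"],p["R"].tolist(),p["t"].tolist())
    for l in ["tray","dock","latch_left_grip","latch_right_grip","carton1","tape_roll","scanner","sanitiser","pen_cup","label_pack","syrup_jar"]:
        print(l,[(np.round(d["location"],3).tolist(),round(d["confidence"],2)) for d in optics.mark_of(p,l)])
E
```

```text
{'clock': 0.0, 'q': array([ 1.25199267e+00,  3.20320615e-01,  1.56566039e+00, -1.28305281e-05,
        1.25740599e+00, -2.00203517e-02]), 'joint_velocities': array([ 0.00064376,  0.00122947,  0.0003924 , -0.00058518, -0.00139472,
       -0.00176646]), 'effort': array([-1.62465796e-03, -4.12478650e+01, -2.31964481e+01,  7.23564718e-02,
        4.60922986e-02, -1.50880983e-04]), 'position': array([0.16911318, 0.54904526, 0.21311103]), 'tool_rot': array([-4.67534347e-01, -3.10631343e+00,  2.78116734e-03]), 'contact_force': array([-5.47021853e-01,  2.32562374e-04,  1.48311730e-01]), 'moment': array([-0.00716113, -0.0024534 , -0.03895712]), 'finger_force': 0.0, 'finger_gap': 0.09102470513764759} 0.0188
top [[399.52517895143944, 0.0, 325.7183050730575], [0.0, 399.52517895143944, 189.85938001401627], [0.0, 0.0, 1.0]] -0.05891317029805049 [[-0.011350885434784306, -0.9997823454292418, 0.017504832699883552], [-0.991837735168683, 0.00903383183986399, -0.12718607226322623], [0.1270002539182656, -0.0188056281547193, -0.9917243991424243]] [-0.0035277790405264173, 0.5031334319245799, 0.980514640221
[... 1032 characters left out ...]
 0.9406566382600711]
tray [([0.49, 0.047, 0.0], 0.69), ([0.508, -0.139, 0.052], 0.18)]
dock [([0.603, 0.042, 0.001], 0.73), ([0.766, -0.264, 0.0], 0.46)]
latch_left_grip [([0.544, 0.237, 0.051], 0.73), ([0.559, -0.402, 0.023], 0.19)]
latch_right_grip [([0.507, -0.141, 0.05], 0.62)]
carton1 [([0.559, -0.402, 0.024], 0.86), ([0.478, 0.372, 0.023], 0.81), ([0.426, 0.366, 0.029], 0.71), ([0.427, -0.328, 0.025], 0.57), ([0.244, 0.28, 0.027], 0.57)]
tape_roll [([0.361, 0.215, 0.001], 0.75)]
scanner [([0.339, -0.235, -0.002], 0.66)]
sanitiser [([0.767, 0.283, -0.001], 0.86)]
pen_cup [([0.764, -0.266, 0.002], 0.81)]
label_pack [([0.76, 0.003, 0.001], 0.57)]
syrup_jar [([0.707, 0.394, -0.002], 0.74)]
```

View pics/top0.png

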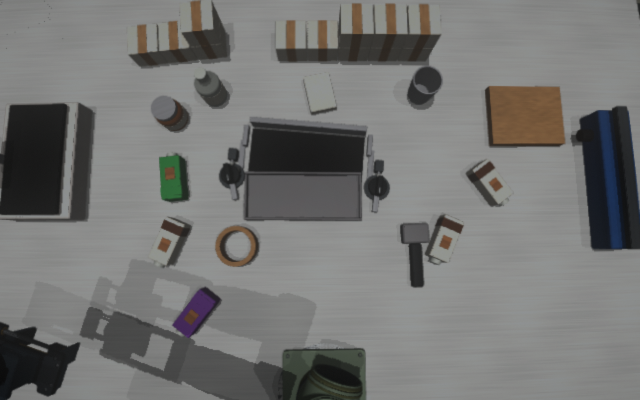

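View pics/side0.png

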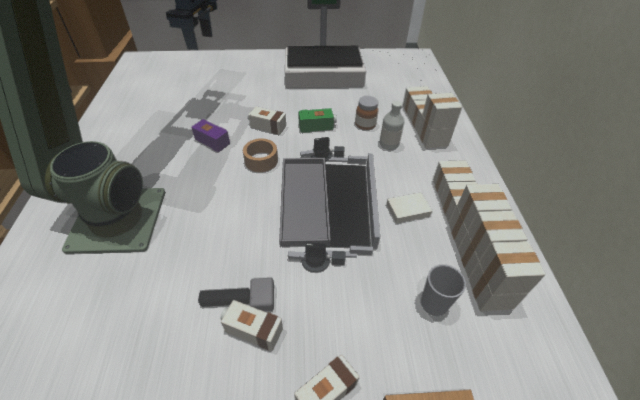

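White cartons are at top-image pixels (168,242), (446,239) and (490,182). The look-alikes are green (172,177), purple (197,312) and the box stacks along the top edge. The grey tray is at (304,196), with the dark dock behind it at (308,150). Next I'll check the cartons in one close crop and measure yaws.

```bash
cat >> h.py <<'E'
def topix(p,X):
    c=np.atleast_2d(X)@p["R"].T+p["t"]; s=c[:,:2]/c[:,2:]; s=s*(1+p["k1"]*(s**2).sum(1,keepdims=True))
    return s@p["mtx"][:2,:2].T+p["mtx"][:2,2]
def onplane(p,uv,z):
    uv=np.asarray(uv,float).reshape(-1,1,2)
    s=cv2.undistortPoints(uv,p["mtx"],np.array([p["k1"],0,0,0,0.]))[:,0]
    d=np.c_[s,np.ones(len(s))]@p["R"]; o=-p["R"].T@p["t"]
    return o+d*((z-o[2])/d[:,2])[:,None]
def rect(p,m,z):
    c=max(cv2.findContours(m.astype(np.uint8),0,2)[0],key=cv2.contourArea)[:,0]
    w=onplane(p,c,z)[:,:2]; (cx,cy),(a,b),an=cv2.minAreaRect((w*1000).astype(np.float32))
    if a<b: a,b,an=b,a,an+90
    return np.round([cx/1000,cy/1000,a,b,(an+90)%180-90],3)
E
python3 - <<'E'
from h import *
p=optics.read_camera("top"); s=optics.read_camera("side")
def cr(p,u,v,h=30,w=40): return cv2.resize(p["pixels"][v-h:v+h,u-w:u+w,::-1],(266,200),interpolation=cv2.INTER_CUBIC)
cv2.imwrite("pics/crop.png",np.vstack([np.hstack([cr(p,168,242),cr(p,446,239),cr(p,490,182)]),np.hstack([cr(s,268,120),cr(s,252,322),cr(s,328,370)])]))
for nm,q in(("top",p),("side",s)):
    for d in optics.regions_of(q,"tray")[:2]: print(nm,"tray",d["confidence"],rect(q,d["pixels"],0.024))
    for d in optics.regions_of(q,"carton1"):
        v,u=np.nonzero(d["pixels"]); print(nm,round(d["confidence"],2),u.mean().round(),v.mean().round(),rect(q,d["pixels"],0.045))
E
```

```text
top tray 0.58 [4.92000e-01 5.20000e-02 3.02834e+02 1.23297e+02 8.94340e+01]
top 0.93 444.0 239.0 [  0.374  -0.299 127.278  65.639 -24.761]
top 0.73 490.0 183.0 [  0.512  -0.428 119.953  71.496  34.636]
top 0.7 169.0 241.0 [  0.374   0.382 121.449  68.826 -21.923]
top 0.7 196.0 312.0 [  0.205   0.311 128.534  57.54  -37.933]
top 0.66 173.0 178.0 [  0.54    0.375 125.509  70.813   4.275]
top 0.18 376.0 190.0 [ 0.493 -0.14  88.876 46.195  9.353]
side tray 0.97 [4.89000e-01 4.10000e-02 3.13804e+02 1.23406e+02 8.91270e+01]
side tray 0.56 [ 0.526  0.248 85.696 80.589 86.093]
side 0.86 211.0 135.0 [  0.211   0.293 168.038  90.225 -41.991]
side 0.85 267.0 120.0 [  0.377   0.361 139.433 112.997 -22.811]
side 0.78 330.0 382.0 [  0.52   -0.434 115.792  60.198  35.848]
side 0.75 316.0 120.0 [  0.539   0.357 129.143 122.703  89.284]
side 0.73 252.0 325.0 [  0.375  -0.31  128.658  69.784 -25.806]
```

View pics/crop.png

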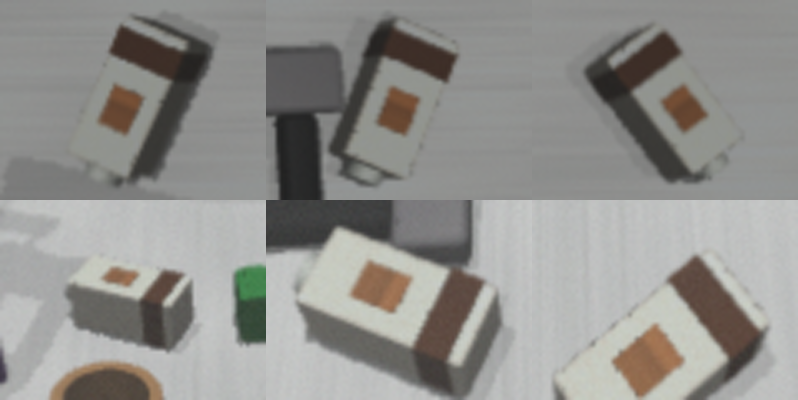

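The dark band marks each carton's bottom. In the crop all three caps point toward the robot, at about top-image pixels (153,262), (434,261) and (510,203). The scanner head nearly touches carton B at (429,232). Next: move to pre-push behind the tray.

```bash
cat >> h.py <<'E'
DO=np.array([0.600,0.040,0]); DY=np.radians(-5.9)
def dock(x,y,z): 
    c,s=np.cos(DY),np.sin(DY); return DO+np.array([c*x-s*y,s*x+c*y,z])
def down(psi,tilt=0,about='y'):
    a=np.radians(psi); y=np.array([np.cos(a),np.sin(a),0]); z=np.array([0,0,-1.]); x=np.cross(y,z)
    return np.c_[x,y,z]@Ro.from_euler(about,tilt,degrees=True).as_matrix()   # tilt about tool axis
def plan(wps,start=None):
    """prints calls: [rx,ry,rz,dx,dy,dz] ; waypoints (pos,R)"""
    if start is None:
        s=arm.state(); start=(s["position"],Ro.from_rotvec(s["tool_rot"]).as_matrix())
    P,R=start
    for k,(p,Q) in enumerate(wps):
        d=R.T@(np.asarray(p)-P)*10; r=Ro.from_matrix(R.T@Q).as_rotvec()/np.pi
        n=max(1,int(np.ceil(abs(d).max()-0.004)))
        print("wp",k,"calls",n,"shift/call",np.round(d/n,3).tolist(),"turn(last)",np.round(r,4).tolist(),"rows/call>=",int(np.ceil(max(np.linalg.norm(d/n)/.417,np.linalg.norm(r)*180/7.16))))
        P,R=np.asarray(p),Q
E
python3 - <<'E'
from h import *
plan([(dock(-0.21,0,0.13),down(84.1)),(dock(-0.21,0,0.03),down(84.1)),(dock(-0.21,0,0.012),down(84.1)),(dock(-0.12,0,0.012),down(84.1)),(dock(-0.079,0,0.012),down(84.1))])
E
```

```text
wp 0 calls 5 shift/call [-0.711, -0.802, 0.168] turn(last) [0.0, 0.0, -0.0623] rows/call>= 3
wp 1 calls 1 shift/call [0.0, 0.0, 1.0] turn(last) [0.0, 0.0, 0.0] rows/call>= 3
wp 2 calls 1 shift/call [0.0, 0.0, 0.18] turn(last) [0.0, 0.0, 0.0] rows/call>= 1
wp 3 calls 1 shift/call [-0.9, 0.0, 0.0] turn(last) [0.0, 0.0, 0.0] rows/call>= 3
wp 4 calls 1 shift/call [-0.41, -0.0, 0.0] turn(last) [0.0, 0.0, 0.0] rows/call>= 1
```

arm_command([
  [0,0,0,-0.71,-0.8,0.17,1],
  [0,0,0,-0.71,-0.8,0.17,1],
  [0,0,0,-0.71,-0.8,0.17,1],
  [0,0,0,-0.71,-0.8,0.17,1],
  [0,0,0,-0.71,-0.8,0.17,1],
])

```text
clock: 1.92
position: [0.2139, 0.4515, 0.1972]
tool_rot: [-0.471, -3.106, -0.001]
contact_force: [0.3, 0.6, -0.3]
finger_gap: 0.091
finger_force: 0.0
```

arm_command([
  [0,0,0,-0.71,-0.8,0.17,1],
  [0,0,0,-0.71,-0.8,0.17,1],
  [0,0,0,-0.71,-0.8,0.17,1],
  [0,0,0,-0.71,-0.8,0.17,1],
  [0,0,0,-0.71,-0.8,0.17,1],
])

```text
clock: 2.33
position: [0.2583, 0.3556, 0.1804]
tool_rot: [0.47, 3.106, 0.003]
contact_force: [0.3, 0.7, -1.4]
finger_gap: 0.0911
finger_force: 0.0
```

arm_command([
  [0,0,0,-0.71,-0.8,0.17,1],
  [0,0,0,-0.71,-0.8,0.17,1],
  [0,0,0,-0.71,-0.8,0.17,1],
  [0,0,0,-0.71,-0.8,0.17,1],
  [0,0,0,-0.71,-0.8,0.17,1],
])

```text
clock: 2.75
position: [0.303, 0.2587, 0.1634]
tool_rot: [0.469, 3.106, 0.003]
contact_force: [0.4, 0.1, -0.7]
finger_gap: 0.0913
finger_force: 0.0
```

arm_command([
  [0,0,0,-0.71,-0.8,0.17,1],
  [0,0,0,-0.71,-0.8,0.17,1],
  [0,0,0,-0.71,-0.8,0.17,1],
  [0,0,0,-0.71,-0.8,0.17,1],
  [0,0,0,-0.71,-0.8,0.17,1],
])

```text
clock: 3.17
position: [0.3475, 0.1614, 0.1463]
tool_rot: [0.469, 3.106, 0.003]
contact_force: [0.9, -0.0, 0.3]
finger_gap: 0.0914
finger_force: 0.0
```

arm_command([
  [0,0,-0.062,-0.71,-0.8,0.17,1],
  [0,0,-0.062,-0.71,-0.8,0.17,1],
  [0,0,-0.062,-0.71,-0.8,0.17,1],
  [0,0,-0.062,-0.71,-0.8,0.17,1],
  [0,0,-0.062,-0.71,-0.8,0.17,1],
  [0,0,-0.062,-0.71,-0.8,0.17,1],
])

```text
clock: 3.67
position: [0.3911, 0.0645, 0.1292]
tool_rot: [0.162, 3.137, 0.002]
contact_force: [1.0, 0.3, 0.2]
finger_gap: 0.0911
finger_force: 0.0
```

arm_command([
  [0,0,0,0,0,0.5,1],
  [0,0,0,0,0,1,1],
  [0,0,0,0,0,1,1],
  [0,0,0,0,0,1,1],
])

```text
clock: 4.0
position: [0.3875, 0.0645, 0.0263]
tool_rot: [-0.158, -3.13, 0.001]
contact_force: [-0.5, 1.5, -0.7]
finger_gap: 0.0907
finger_force: 0.0
```

arm_command([
  [0,0,0,0,0,0.17,1],
  [0,0,0,0,0,0.17,1],
  [0,0,0,-0.1,0,0.17,1],
  [0,0,0,-0.2,0,0.17,1],
  [0,0,0,-0.25,0,0.17,1],
  [0,0,0,-0.3,0,0.17,1],
  [0,0,0,-0.35,0,0.17,1],
  [0,0,0,-0.4,0,0.17,1],
  [0,0,0,-0.45,0,0.17,1],
  [0,0,0,-0.5,0,0.17,1],
  [0,0,0,-0.55,0,0.17,1],
  [0,0,0,-0.6,0,0.17,1],
  [0,0,0,-0.65,0,0.17,1],
  [0,0,0,-0.7,0,0.17,1],
  [0,0,0,-0.75,0,0.17,1],
  [0,0,0,-0.8,0,0.17,1],
  [0,0,0,-0.85,0,0.17,1],
  [0,0,0,-0.9,0,0.17,1],
])

```text
clock: 5.5
position: [0.4745, 0.0539, 0.0118]
tool_rot: [-0.166, -3.124, -0.001]
contact_force: [-15.9, 6.8, 13.4]
finger_gap: 0.0913
finger_force: 8.0
```

```bash
python3 - <<'E'
from h import *
p=optics.read_camera("top"); save("push1",p,(200,90,440,270),3)
print([(rect(p,d["pixels"],0.024)) for d in optics.regions_of(p,"tray")[:1]])
for l in ["dock","tray","latch_left_grip","latch_right_grip"]: print(l,[np.round(d["location"],4).tolist() for d in optics.mark_of(p,l)[:2]])
print(arm.state()["position"])
E
```

```text
[array([5.56000e-01, 3.90000e-02, 3.03640e+02, 1.30229e+02, 8.32770e+01])]
dock [[0.7645, 0.2826, 0.0002], [0.6017, 0.0405, -0.0036]]
tray []
latch_left_grip [[0.5447, 0.2375, 0.0556]]
latch_right_grip [[0.5085, -0.1425, 0.0548]]
[0.48083102 0.05330932 0.01203798]
```

View pics/push1.png

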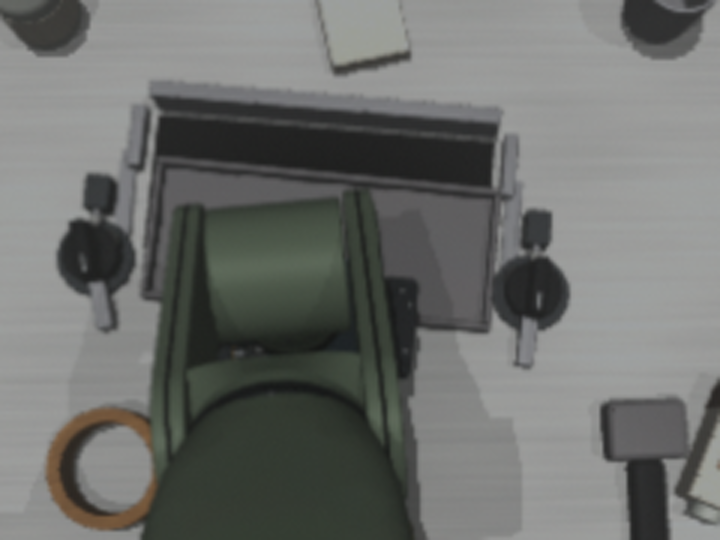

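The tray is square to the dock and inside the bay mouth. Its right edge (crop x≈495) is closer to the right guide (503) than the left edge is to the left guide, so I'll push on with a slight leftward drag.

arm_command([
  [0,0,0,-0.04,0.02,0,1],
  [0,0,0,-0.08,0.04,0,1],
  [0,0,0,-0.12,0.05,0,1],
  [0,0,0,-0.16,0.05,0,1],
  [0,0,0,-0.2,0.05,0,1],
  [0,0,0,-0.24,0.05,0,1],
  [0,0,0,-0.28,0.05,0,1],
  [0,0,0,-0.32,0.05,0,1],
  [0,0,0,-0.36,0.05,0,1],
  [0,0,0,-0.4,0.05,0,1],
  [0,0,0,-0.4,0.05,0,1],
  [0,0,0,-0.4,0.05,0,1],
  [0,0,0,-0.4,0.05,0,1],
])

```text
clock: 6.88
position: [0.5201, 0.0541, 0.0118]
tool_rot: [-0.162, -3.136, 0.001]
contact_force: [-5.7, -0.5, 1.5]
finger_gap: 0.0914
finger_force: 2.8
```

```bash
python3 - <<'E'
from h import *
p=optics.read_camera("top"); save("push2",p,(200,90,440,270),3)
print([(rect(p,d["pixels"],0.024)) for d in optics.regions_of(p,"tray")[:1]])
print(arm.state()["position"],arm.state()["contact_force"])
E
```

```text
[array([ 5.9000e-01, -5.5000e-02,  1.2937e+02,  1.0962e+02, -5.2430e+00])]
[0.52013692 0.05408616 0.01184056] [-4.51886476  0.47912524  0.92325043]
```

View pics/push2.png

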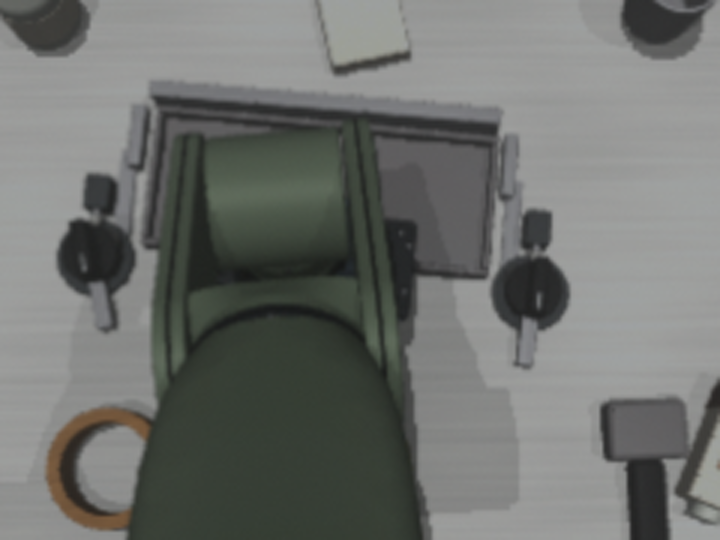

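A thin dark gap remains at the back stop (crop y≈110–118), so I'll press a few mm further and watch the force.

arm_command([
  [0,0,0,-0.01,0,0,1],
  [0,0,0,-0.02,0,0,1],
  [0,0,0,-0.03,0,0,1],
  [0,0,0,-0.04,0,0,1],
  [0,0,0,-0.04,0,0,1],
  [0,0,0,-0.04,0,0,1],
])

```text
clock: 7.48
position: [0.5202, 0.0541, 0.0119]
tool_rot: [-0.162, -3.128, 0.0]
contact_force: [-13.7, 1.4, 10.4]
finger_gap: 0.0909
finger_force: 7.0
```

arm_command([
  [0,0,0,-0.01,0,0,1],
  [0,0,0,-0.02,0,0,1],
  [0,0,0,-0.02,0,0,1],
  [0,0,0,-0.02,0,0,1],
])

```text
clock: 7.82
position: [0.5202, 0.054, 0.0119]
tool_rot: [-0.162, -3.124, 0.0]
contact_force: [-17.7, 2.9, 14.6]
finger_gap: 0.0909
finger_force: 9.1
```

The force rises to 18 N with no motion, so the tray is against the stop. Backing off and planning the right knob.

arm_command([
  [0,0,0,0.2,0,0,1],
  [0,0,0,0.4,0,0,1],
  [0,0,0,0.4,0,-0.5,1],
  [0,0,0,0.4,0,-0.9,1],
  [0,0,0,0.4,0,-0.9,1],
  [0,0,0,0.4,0,-0.9,1],
])

```text
clock: 8.32
position: [0.4917, 0.0581, 0.1058]
tool_rot: [0.162, 3.125, 0.003]
contact_force: [0.4, 0.7, -0.6]
finger_gap: 0.0909
finger_force: 0.0
```

```bash
sed -i 's/^DO=.*/DO=np.array([0.599,0.0405,0]); DY=np.radians(-5.75)/' h.py; python3 - <<'E'
from h import *
k=np.array([.5075,-.1415,0])
plan([(k+[0,0,.11],down(84.25)),(k+[0,0,.034],down(84.25)),])
E
```

```text
wp 0 calls 2 shift/call [-0.182, -0.984, -0.021] turn(last) [0.0008, 0.0041, -0.0011] rows/call>= 3
wp 1 calls 1 shift/call [0.0, 0.0, 0.76] turn(last) [0.0, 0.0, 0.0] rows/call>= 2
```

arm_command([
  [0,0,0,-0.18,-0.98,0,1],
  [0,0,0,-0.18,-0.98,0,1],
  [0,0,0,-0.18,-0.98,0,1],
  [0,0,0,-0.18,-0.98,0,1],
  [0,0,0,-0.18,-0.98,0,1],
])

```text
clock: 8.73
position: [0.4948, -0.0422, 0.1008]
tool_rot: [-0.167, -3.137, -0.001]
contact_force: [0.7, 0.3, 0.2]
finger_gap: 0.0915
finger_force: 0.0
```

arm_command([
  [0,0.004,0,-0.18,-0.98,0,1],
  [0,0.004,0,-0.18,-0.98,0,1],
  [0,0.004,0,-0.18,-0.98,0,1],
  [0,0.004,0,-0.18,-0.98,0,1],
  [0,0.004,0,-0.18,-0.98,0,1],
  [0,0.004,0,-0.18,-0.98,0,1],
])

```text
clock: 9.23
position: [0.502, -0.1394, 0.1013]
tool_rot: [-0.161, -3.124, -0.003]
contact_force: [0.7, 0.2, -0.6]
finger_gap: 0.0913
finger_force: 0.0
```

```bash
cat >> h.py <<'E'
def wrist():
    s=arm.state(); p=optics.read_camera("wrist"); T=np.eye(4); T[:3,:3]=Ro.from_rotvec(s["tool_rot"]).as_matrix(); T[:3,3]=s["position"]
    W=T@p["hand_eye"]; p=dict(p); p["R"]=W[:3,:3].T; p["t"]=-W[:3,:3].T@W[:3,3]; return p
E
python3 - <<'E'
from h import *
s=arm.state(); p=optics.read_camera("wrist"); save("w1",p)
for l in ["latch_right_grip","dock"]: print(l,[(np.round(d["location"],4).tolist(),d["confidence"]) for d in optics.mark_of(p,l)[:2]])
t=optics.read_camera("top")
print("tray",[(rect(t,d["pixels"],0.024)) for d in optics.regions_of(t,"tray")[:1]],[np.round(d["location"],4) for d in optics.mark_of(t,"tray")[:1]])
t=optics.read_camera("side")
print("tray",[(rect(t,d["pixels"],0.024)) for d in optics.regions_of(t,"tray")[:1]],[np.round(d["location"],4) for d in optics.mark_of(t,"tray")[:1]])
for l in ["latch_left_grip","latch_right_grip","dock"]: print(l,[(np.round(d["location"],4).tolist(),d["confidence"]) for d in optics.mark_of(t,l)[:2]])
k=np.array([.5075,-.1415,0])
plan([(k+[0,0,.11],down(84.25)),(k+[0,0,.034],down(84.25)),])
E
```

```text
latch_right_grip [([0.5132, -0.146, 0.051], 0.56)]
dock []
tray [array([6.01000e-01, 4.00000e-02, 3.00073e+02, 1.27504e+02, 8.41190e+01])] [array([0.6012, 0.038 , 0.0015])]
tray [array([6.11000e-01, 2.80000e-02, 3.19864e+02, 1.07184e+02, 8.20330e+01])] [array([ 0.5985,  0.0397, -0.0029])]
latch_left_grip [([0.7608, 0.004, 0.0048], 0.73)]
latch_right_grip [([0.508, -0.1429, 0.0487], 0.58), ([0.7657, -0.2646, 0.0001], 0.56)]
dock []
wp 0 calls 1 shift/call [-0.052, -0.001, -0.081] turn(last) [0.0, -0.004, -0.0012] rows/call>= 1
wp 1 calls 1 shift/call [0.0, 0.0, 0.76] turn(last) [0.0, 0.0, 0.0] rows/call>= 2
```

View pics/w1.png

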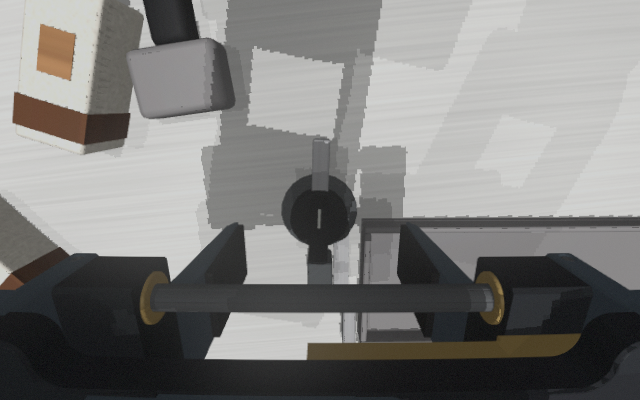

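The wrist view shows the right knob centred between the fingers at (319,210), tongue pointing toward the robot at (320,150), with the tray inside the bay. I'll descend and grip.

arm_command([
  [0,-0.004,0,-0.07,-0.03,0.2,1],
  [0,-0.004,0,-0.07,-0.03,0.4,1],
  [0,-0.004,0,-0.07,-0.03,0.55,1],
  [0,-0.004,0,-0.07,-0.03,0.67,1],
  [0,-0.004,0,-0.07,-0.03,0.67,1],
  [0,-0.004,0,-0.07,-0.03,0.67,0],
  [0,-0.004,0,-0.07,-0.03,0.67,0],
  [0,-0.004,0,-0.07,-0.03,0.67,0],
  [0,-0.004,0,-0.07,-0.03,0.67,0],
  [0,-0.004,0,-0.07,-0.03,0.67,0],
  [0,-0.004,0,-0.07,-0.03,0.67,0],
  [0,-0.004,0,-0.07,-0.03,0.67,0],
  [0,-0.004,0,-0.07,-0.03,0.67,0],
  [0,-0.004,0,-0.07,-0.03,0.67,0],
  [0,-0.004,0,-0.07,-0.03,0.67,0],
  [0,-0.004,0,-0.07,-0.03,0.67,0],
])

```text
clock: 11.17
position: [0.508, -0.1445, 0.0348]
tool_rot: [-0.163, -3.137, -0.0]
contact_force: [-0.5, -0.0, -0.4]
finger_gap: 0.0209
finger_force: 0.0
```

arm_command([
  [0,0,0,0,0,0,0],
  [0,0,0,0,0,0,0],
  [0,0,0,0,0,0,0],
  [0,0,0,0,0,0,0],
  [0,0,0,0,0,0,0],
])

```text
clock: 11.58
position: [0.508, -0.1427, 0.0348]
tool_rot: [-0.166, -3.137, -0.005]
contact_force: [0.9, 6.1, 1.3]
finger_gap: 0.0139
finger_force: 30.0
```

arm_command([
  [0,0,0.035,0,0.02,0,0],
  [0,0,0.07,0,0.02,0,0],
  [0,0,0.105,0,0.02,0,0],
  [0,0,0.14,0,0.02,0,0],
  [0,0,0.175,0,0.02,0,0],
  [0,0,0.21,0,0.02,0,0],
  [0,0,0.245,0,0.02,0,0],
  [0,0,0.28,0,0.02,0,0],
  [0,0,0.315,0,0.02,0,0],
  [0,0,0.35,0,0.02,0,0],
  [0,0,0.385,0,0.02,0,0],
  [0,0,0.42,0,0.02,0,0],
  [0,0,0.455,0,0.02,0,0],
  [0,0,0.478,0,0.02,0,0],
  [0,0,0.478,0,0.02,0,0],
  [0,0,0.478,0,0.02,0,0],
])

```text
clock: 12.92
position: [0.5093, -0.1414, 0.0348]
tool_rot: [-2.261, -2.181, -0.004]
contact_force: [2.7, 4.2, -1.1]
finger_gap: 0.0138
finger_force: 30.0
```

```bash
python3 - <<'E'
from h import *
s=arm.state(); print(s["moment"],s["q"][5])
R=Ro.from_rotvec(s["tool_rot"]).as_matrix(); print(np.degrees(np.arctan2(R[1,1],R[0,1])),s["contact_force"],s["position"])
E
```

```text
[ 0.77123783 -0.40535612 -0.0695251 ] -0.26026389225257696
-2.074546384861398 [ 2.65724425  4.1663795  -1.12867924] [ 0.50930306 -0.14141119  0.03484306]
```

The knob turned 86°, i.e. about 1.50 rad, so it has clicked. Releasing and moving to the left knob.

arm_command([
  [0,0,0,0,0,0,1],
  [0,0,0,0,0,0,1],
  [0,0,0,0,0,0,1],
  [0,0,0,0,0,0,1],
  [0,0,0,0,0,0,1],
  [0,0,0,0,0,0,1],
  [0,0,0,0,0,0,1],
  [0,0,0,0,0,-0.4,1],
  [0,0,0,0,0,-0.8,1],
  [0,0,0,0,0,-0.8,1],
  [0,0,0,0,0,-0.8,1],
])

```text
clock: 13.83
position: [0.5099, -0.1431, 0.1172]
tool_rot: [2.256, 2.179, 0.005]
contact_force: [0.8, -0.3, -0.9]
finger_gap: 0.0839
finger_force: 0.0
```

```bash
python3 - <<'E'
from h import *
k=np.array([.5455,.237,0])
plan([(k+[0,0,.115],down(-95.75))])
p=optics.read_camera("top"); save("lr",p,(360,140,400,220),6)
print([(np.round(d["location"],4).tolist(),d["confidence"]) for d in optics.mark_of(p,"latch_left_grip")[:2]])
E
```

```text
wp 0 calls 4 shift/call [0.953, 0.056, 0.004] turn(last) [0.0018, -0.0011, 0.5208] rows/call>= 14
[([0.5448, 0.2364, 0.0549], 0.63)]
```

arm_command([
  [0,0,0,0.95,0.055,0,1],
  [0,0,0,0.95,0.055,0,1],
  [0,0,0,0.95,0.055,0,1],
  [0,0,0,0.95,0.055,0,1],
])

```text
clock: 14.27
position: [0.516, -0.0452, 0.1132]
tool_rot: [-2.253, -2.184, 0.003]
contact_force: [0.4, -0.4, 0.7]
finger_gap: 0.0917
finger_force: 0.0
```

arm_command([
  [0,0,0,0.95,0.055,0,1],
  [0,0,0,0.95,0.055,0,1],
  [0,0,0,0.95,0.055,0,1],
  [0,0,0,0.95,0.055,0,1],
])

```text
clock: 14.6
position: [0.5256, 0.0486, 0.1138]
tool_rot: [-2.255, -2.186, 0.002]
contact_force: [0.4, -0.1, -0.5]
finger_gap: 0.0914
finger_force: 0.0
```

arm_command([
  [0,0,0,0.95,0.055,0,1],
  [0,0,0,0.95,0.055,0,1],
  [0,0,0,0.95,0.055,0,1],
  [0,0,0,0.95,0.055,0,1],
])

```text
clock: 14.93
position: [0.5349, 0.1426, 0.1141]
tool_rot: [-2.257, -2.185, 0.001]
contact_force: [0.6, 0.3, 0.9]
finger_gap: 0.0914
finger_force: 0.0
```

arm_command([
  [0,0,0.521,0.95,0.055,0,1],
  [0,0,0.521,0.95,0.055,0,1],
  [0,0,0.521,0.95,0.055,0,1],
  [0,0,0.521,0.95,0.055,0,1],
  [0,0,0.521,0.95,0.055,0,1],
  [0,0,0.521,0.95,0.055,0,1],
  [0,0,0.521,0.95,0.055,0,1],
  [0,0,0.521,0.95,0.055,0,1],
  [0,0,0.521,0.95,0.055,0,1],
  [0,0,0.521,0.95,0.055,0,1],
  [0,0,0.521,0.95,0.055,0,1],
  [0,0,0.521,0.95,0.055,0,1],
  [0,0,0.521,0.95,0.055,0,1],
  [0,0,0.521,0.95,0.055,0,1],
  [0,0,0.521,0.95,0.055,0,1],
  [0,0,0.521,0.95,0.055,0,1],
])

```text
clock: 16.27
position: [0.5436, 0.235, 0.1146]
tool_rot: [3.137, -0.156, -0.001]
contact_force: [-0.2, 0.3, -0.1]
finger_gap: 0.0913
finger_force: 0.0
```

```bash
python3 - <<'E'
from h import *
k=np.array([.545,.237,0])
plan([(k+[0,0,.034],down(-95.75))]); print(arm.state()["q"])
p=optics.read_camera("wrist"); print([(np.round(d["location"],4).tolist(),d["confidence"]) for d in optics.mark_of(p,"latch_left_grip")[:2]])
p=optics.read_camera("top"); print([(np.round(d["location"],4).tolist(),d["confidence"]) for d in optics.mark_of(p,"latch_right_grip")[:2]])
E
```

```text
wp 0 calls 1 shift/call [0.012, -0.022, 0.806] turn(last) [0.0002, 0.0002, 0.0003] rows/call>= 2
[ 3.88858535e-01  4.23817948e-01  1.66827966e+00 -4.97868989e-04
  1.05034935e+00  2.05938426e+00]
[([0.5474, 0.2372, 0.0509], 0.62)]
[([0.506, -0.1438, 0.0543], 0.86)]
```

arm_command([
  [0,0,0,0.02,-0.02,0.3,1],
  [0,0,0,0.02,-0.02,0.5,1],
  [0,0,0,0.02,-0.02,0.7,1],
  [0,0,0,0.02,-0.02,0.8,1],
  [0,0,0,0.02,-0.02,0.8,0],
  [0,0,0,0.02,-0.02,0.8,0],
  [0,0,0,0.02,-0.02,0.8,0],
  [0,0,0,0.02,-0.02,0.8,0],
  [0,0,0,0.02,-0.02,0.8,0],
  [0,0,0,0.02,-0.02,0.8,0],
  [0,0,0,0.02,-0.02,0.8,0],
  [0,0,0,0.02,-0.02,0.8,0],
  [0,0,0,0.02,-0.02,0.8,0],
  [0,0,0,0.02,-0.02,0.8,0],
  [0,0,0,0.02,-0.02,0.8,0],
  [0,0,0,0.02,-0.02,0.8,0],
  [0,0,0,0.02,-0.02,0.8,0],
  [0,0,0,0.02,-0.02,0.8,0],
  [0,0,0,0.02,-0.02,0.8,0],
  [0,0,0,0.02,-0.02,0.8,0],
])

```text
clock: 18.13
position: [0.5435, 0.236, 0.0344]
tool_rot: [3.133, -0.154, -0.007]
contact_force: [-4.0, -6.9, 4.7]
finger_gap: 0.0139
finger_force: 30.0
```

arm_command([
  [0,0,-0.035,-0.01,0.02,0,0],
  [0,0,-0.07,-0.01,0.02,0,0],
  [0,0,-0.105,-0.01,0.02,0,0],
  [0,0,-0.14,-0.01,0.02,0,0],
  [0,0,-0.175,-0.01,0.02,0,0],
  [0,0,-0.21,-0.01,0.02,0,0],
  [0,0,-0.245,-0.01,0.02,0,0],
  [0,0,-0.28,-0.01,0.02,0,0],
  [0,0,-0.315,-0.01,0.02,0,0],
  [0,0,-0.35,-0.01,0.02,0,0],
  [0,0,-0.385,-0.01,0.02,0,0],
  [0,0,-0.42,-0.01,0.02,0,0],
  [0,0,-0.455,-0.01,0.02,0,0],
  [0,0,-0.478,-0.01,0.02,0,0],
  [0,0,-0.478,-0.01,0.02,0,0],
  [0,0,-0.478,-0.01,0.02,0,0],
])

```text
clock: 19.47
position: [0.5438, 0.2355, 0.0345]
tool_rot: [2.404, 2.023, -0.004]
contact_force: [-1.7, -2.7, -0.2]
finger_gap: 0.014
finger_force: 30.0
```

arm_command([
  [0,0,0,0,0,0,1],
  [0,0,0,0,0,0,1],
  [0,0,0,0,0,0,1],
  [0,0,0,0,0,0,1],
  [0,0,0,0,0,0,1],
  [0,0,0,0,0,0,1],
  [0,0,0,0,0,0,1],
  [0,0,0,0,0,-0.5,1],
  [0,0,0,0,0,-1,1],
  [0,0,0,0,0,-1,1],
  [0,0,0,0,0,-1,1],
  [0,0,0,0,0,-1,1],
])

```text
clock: 20.47
position: [0.5449, 0.2366, 0.136]
tool_rot: [2.402, 2.024, 0.004]
contact_force: [-0.6, -0.3, -0.0]
finger_gap: 0.0897
finger_force: 0.0
```

```bash
python3 - <<'E'
from h import *
print(arm.state()["q"],arm.state()["position"])
for n in ("top","side"):
    p=optics.read_camera(n); save(n+"2",p)
    for l in ["tray","carton1"]: print(l,[(np.round(d["location"],3).tolist(),round(d["confidence"],2)) for d in optics.mark_of(p,l)])
    for d in optics.regions_of(p,"carton1"): 
        v,u=np.nonzero(d["pixels"]); print(u.mean().round(),v.mean().round(),rect(p,d["pixels"],.045))
    if n=="top":
        for d in optics.regions_of(p,"scanner")[:1]:
            c=max(cv2.findContours(d["pixels"].astype(np.uint8),0,2)[0],key=cv2.contourArea)
            w=onplane(p,c[:,0],.034)[:,:2]; print("scanner",d["confidence"],np.round(w[::6],3).tolist())
E
```

```text
[3.90141177e-01 4.05442237e-01 1.63864395e+00 1.16423653e-04
 1.09494216e+00 5.60158882e-01] [0.54493618 0.23656057 0.1359552 ]
tray [([0.601, 0.038, -0.001], 0.85), ([0.421, -0.33, 0.024], 0.33)]
carton1 [([0.421, -0.331, 0.025], 0.98), ([0.561, -0.399, 0.029], 0.56)]
444.0 239.0 [  0.375  -0.299 123.764  65.32  -27.099]
489.0 183.0 [  0.512  -0.428 124.362  74.194  35.515]
166.0 167.0 [ 0.562  0.393 57.903 38.916  8.934]
scanner 0.58 [[0.417, -0.21], [0.404, -0.194], [0.372, -0.196], [0.293, -0.216], [0.261, -0.225], [0.263, -0.247], [0.369, -0.251], [0.416, -0.261]]
tray [([0.6, 0.036, 0.003], 0.88)]
carton1 [([0.561, -0.401, 0.025], 0.93), ([0.481, 0.375, 0.024], 0.9), ([0.246, 0.28, 0.028], 0.88), ([0.428, 0.369, 0.028], 0.84), ([0.425, -0.328, 0.026], 0.79), ([0.362, 0.213, -0.003], 0.2)]
211.0 135.0 [  0.21    0.292 160.513  85.579 -41.359]
267.0 120.0 [  0.377   0.363 137.225 113.595 -24.14 ]
317.0 120.0 [  0.538   0.357 125.782 115.546   9.807]
251.0 324.0 [  0.373  -0.311 130.278  73.104 -23.559]
330.0 382.0 [  0.52   -0.435 115.066  61.086  35.866]
```

View pics/top2.png

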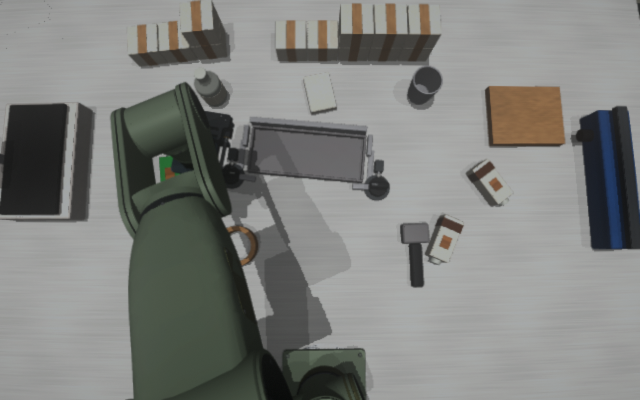

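Both tongues now lie along the tray's near wall, at (248,177) and (362,184), and the tray is home. Green and purple are excluded, so the next target is carton A.

```bash
cat >> h.py <<'E'
import json,os
def log():
    s=arm.state(); open("log.txt","a").write(json.dumps([s["q"].tolist(),s["position"].tolist(),s["tool_rot"].tolist()])+"\n")
E
python3 - <<'E'
from h import *
log(); plan([([.36,.395,.17],down(67))])
E
```

```text
wp 0 calls 3 shift/call [0.418, -0.695, -0.119] turn(last) [-0.0004, -0.0001, -0.4263] rows/call>= 11
```

arm_command([
  [0,0,0,0.42,-0.7,-0.12,1],
  [0,0,0,0.42,-0.7,-0.12,1],
  [0,0,0,0.42,-0.7,-0.12,1],
  [0,0,0,0.42,-0.7,-0.12,1],
])

```text
clock: 21.25
position: [0.4817, 0.2907, 0.1472]
tool_rot: [2.399, 2.029, 0.001]
contact_force: [0.4, 0.2, -0.6]
finger_gap: 0.0911
finger_force: 0.0
```

arm_command([
  [0,0,0,0.42,-0.7,-0.12,1],
  [0,0,0,0.42,-0.7,-0.12,1],
  [0,0,0,0.42,-0.7,-0.12,1],
  [0,0,0,0.42,-0.7,-0.12,1],
])

```text
clock: 21.58
position: [0.4207, 0.3434, 0.159]
tool_rot: [2.399, 2.027, 0.001]
contact_force: [0.4, -1.2, 0.8]
finger_gap: 0.0915
finger_force: 0.0
```

arm_command([
  [0,0,-0.426,0.42,-0.7,-0.12,1],
  [0,0,-0.426,0.42,-0.7,-0.12,1],
  [0,0,-0.426,0.42,-0.7,-0.12,1],
  [0,0,-0.426,0.42,-0.7,-0.12,1],
  [0,0,-0.426,0.42,-0.7,-0.12,1],
  [0,0,-0.426,0.42,-0.7,-0.12,1],
  [0,0,-0.426,0.42,-0.7,-0.12,1],
  [0,0,-0.426,0.42,-0.7,-0.12,1],
  [0,0,-0.426,0.42,-0.7,-0.12,1],
  [0,0,-0.426,0.42,-0.7,-0.12,1],
  [0,0,-0.426,0.42,-0.7,-0.12,1],
  [0,0,-0.426,0.42,-0.7,-0.12,1],
  [0,0,-0.426,0.42,-0.7,-0.12,1],
  [0,0,-0.426,0.42,-0.7,-0.12,1],
])

```text
clock: 22.75
position: [0.3598, 0.3955, 0.1706]
tool_rot: [0.633, 3.077, -0.001]
contact_force: [-0.0, 0.6, 0.2]
finger_gap: 0.0909
finger_force: 0.0
```

```bash
python3 - <<'E'
from h import *
log(); p=wrist(); p0=p
print([(np.round(d["location"],4).tolist(),d["confidence"]) for d in optics.mark_of(p,"carton1")[:3]])
for d in optics.regions_of(p,"carton1")[:3]:
    v,u=np.nonzero(d["pixels"]); print(d["confidence"],u.mean().round(),v.mean().round(),rect(p,d["pixels"],.05))
save("wA",p); print(arm.state()["position"],arm.state()["q"])
E
```

```text
[([0.4272, 0.3627, 0.0301], 0.98), ([0.4804, 0.3703, 0.0235], 0.77), ([0.2424, 0.2806, 0.0253], 0.61)]
0.72 172.0 67.0 [  0.205   0.321 116.119  71.49  -36.394]
0.68 318.0 202.0 [  0.37    0.389 126.598  53.296 -23.652]
[0.35919626 0.39587325 0.17079329] [ 8.12457473e-01  2.88355788e-01  1.72460913e+00 -6.77153506e-05
  1.12858356e+00 -3.54491638e-01]
```

View pics/wA.png

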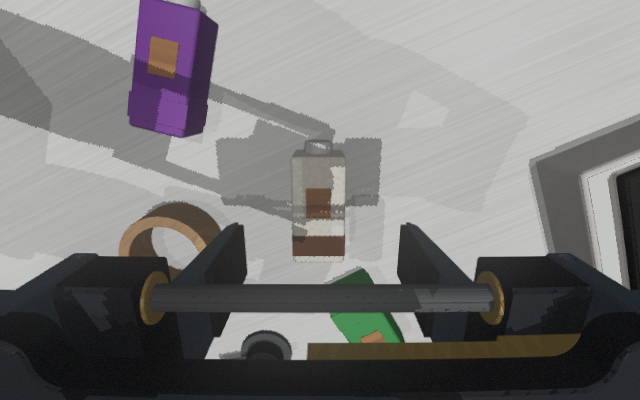

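Carton A is straight under the hand at (318,202), cap at the top (318,145), band at (318,246). Purple and the bystander tape roll are clear of it. I'll tilt the tool, then log the joints to fit the arm kinematics.

```bash
python3 - <<'E'
from h import *
R=down(66.5,-30); G=np.array([.3577,.395,.15]); print(R[:,2])
plan([(G+.0188*R[:,2],R)])
E
```

```text
[ 0.45853004 -0.19937453 -0.8660254 ]
wp 0 calls 1 shift/call [-0.084, -0.015, 0.371] turn(last) [0.0005, -0.1666, 0.002] rows/call>= 5
```

arm_command([
  [0,-0.167,0.002,-0.08,-0.015,0.37,1],
  [0,-0.167,0.002,-0.08,-0.015,0.37,1],
  [0,-0.167,0.002,-0.08,-0.015,0.37,1],
  [0,-0.167,0.002,-0.08,-0.015,0.37,1],
  [0,-0.167,0.002,-0.08,-0.015,0.37,1],
  [0,-0.167,0.002,-0.08,-0.015,0.37,1],
  [0,-0.167,0.002,-0.08,-0.015,0.37,1],
])

```text
clock: 23.48
position: [0.3652, 0.3921, 0.1338]
tool_rot: [0.532, 2.57, -0.14]
contact_force: [-0.2, -0.1, 0.7]
finger_gap: 0.0912
finger_force: 0.0
```

```bash
cat > kin.py <<'E'
from h import *
from scipy.optimize import least_squares
q0=[1.25199267e+00,3.20320615e-01,1.56566039e+00,-1.28305281e-05,1.25740599e+00,-2.00203517e-02]
S0=[q0,[0.16911318,0.54904526,0.21311103],[-4.67534347e-01,-3.10631343,2.78e-03]]
S1=[[3.88858535e-01,4.23817948e-01,1.66827966,-4.98e-04,1.05034935,2.05938426],[.5436,.235,.1146],[3.137,-.156,-.001]]
def fk(P,q):
    a1,h,L2,L3,e,Lt=P
    E=lambda ax,a: Ro.from_euler(ax,a).as_matrix()
    A=E('z',q[0]); B=A@E('y',q[1]); C=B@E('y',q[2])
    W=A@[a1,0,h]+B@[0,0,L2]+C@[e,0,L3]
    D=C@E('z',q[3])@E('y',q[4])@E('z',q[5])
    return W+D@[0,0,Lt],D
def fit():
    D=[S0,S1]+[json.loads(l) for l in open("log.txt")]
    f=lambda P: np.concatenate([fk(P,d[0])[0]-d[1] for d in D]+[0.003*(P-np.array([0,.3,.4,.4,0,.25]))])
    s=least_squares(f,[0,.3,.4,.4,0,.25]); return s.x,[np.linalg.norm(fk(s.x,d[0])[0]-d[1]) for d in D],D
def ik(P,p,R,q0,n=40):
    Q=Ro.from_matrix(fk(P,q0s)[1]).inv()
lo=np.array([-3.11,-.84,.21,-1.34,.05,-2.56]); hi=np.array([3.11,2.01,2.61,4.49,2.63,2.56])
def ik(P,C,p,R,q):
    def f(q):
        w,D=fk(P,q); return np.r_[(w-p)*5,Ro.from_matrix(R.T@(D@C)).as_rotvec()]
    s=least_squares(f,np.clip(q,lo+.01,hi-.01),bounds=(lo,hi)); return s.x,np.abs(s.fun).max()
def const(D):  # tool frame offset about z
    return fk(np.zeros(6),D[0])[1].T@Ro.from_rotvec(D[2]).as_matrix()
E
python3 - <<'E'
from h import *; log()
from kin import *
P,r,D=fit(); print(np.round(P,4),np.round(r,4)); C=const(D[-1]); print(np.round(C,3),np.round(const(D[0]),3), D[-1][0])
for th in (25,30,35,40):
    for nm,b,cy in (("A",(.4265,.365),156.5),("B",(.423,-.329),155),("D",(.56,-.40),215)):
        R=down(cy-90,-th); c=np.array([np.cos(np.radians(cy)),np.sin(np.radians(cy)),0]); G=np.r_[b,.03]+.075*c
        q,e=ik(P,C,G+.0188*R[:,2],R,np.array([np.arctan2(G[1],G[0]),.5,1.8,0,.7,0])); print(th,nm,np.round(q,2),round(e,4))
    for y in (-.095,0,.095):
        for ps in (84.25,174.25,-5.75,-95.75):
            R=down(ps,90-th); G=dock(-.008,y,.083)
            q,e=ik(P,C,G+.0188*R[:,2],R,np.array([0,.6,1.4,0,2.,-1.4])); print(th,"place",y,ps,np.round(q,2),round(e,4))
E
```

```text
[0.0081 0.1154 0.5939 0.4088 0.0284 0.3131] [0.0115 0.0115 0.0115 0.0115 0.0009]
[[ 0. -1. -0.]
 [ 1.  0.  0.]
 [-0. -0.  1.]] [[ 0. -1. -0.]
 [ 1.  0.  0.]
 [-0. -0.  1.]] [1.1166614999451459, 0.32808510537474006, 1.9043358890767104, -0.6421294219514126, 0.9865810984300273, 0.3372746354058635]
25 A [ 1.07  0.48  2.01 -0.69  0.72  0.45] 0.0
25 B [-0.75  0.31  2.34  0.71  0.14 -2.56] 0.0486
25 D [-0.68  0.56  1.76 -0.04  0.62 -2.56] 0.3728
25 place -0.095 84.25 [-0.09  1.    1.08  0.01  2.19 -1.56] 0.0
25 place -0.095 174.25 [ 0.34  0.76  1.72 -0.97  1.47 -2.16] 0.0
25 place -0.095 -5.75 [-0.52  0.75  1.74  0.98  1.46 -0.98] 0.0
25 place -0.095 -95.75 [ 0.29  0.38  2.12 -1.34  0.64 -2.56] 0.5049
25 place 0 84.25 [ 0.02  1.01  1.06  0.13  2.2  -1.44] 0.0
25 place 0 174.25 [ 0.46  0.8   1.6  -0.87  1.58 -2.18] 0.0
25 place 0 -5.75 [-0.38  0.72  1.82  1.1   1.36 -0.98] 0.0
25 place 0 -95.75 [ 0.44  0.41  2.09 -1.34  0.69 -2.56] 0.4228
25 place 0.095 84.25 [ 0.13  1.04  1.    0.26  2.21 -1.32] 0.0
25 place 0.095 174.25 [ 0.57  0.86  1.44 -0.8   1.71 -2.2 ] 0.0
25 place 0.095 -5.75 [-0.22 
[... 2099 characters left out ...]
.94 -1.56] 0.0
40 place -0.095 174.25 [ 0.28  0.65  1.73 -0.83  1.29 -2.3 ] 0.0
40 place -0.095 -5.75 [-0.46  0.65  1.74  0.84  1.28 -0.84] 0.0
40 place -0.095 -95.75 [-0.09  0.4   2.38  3.17  0.5  -1.58] 0.0
40 place 0 84.25 [ 0.02  0.89  1.18  0.1   1.95 -1.45] 0.0
40 place 0 174.25 [ 0.41  0.7   1.62 -0.75  1.41 -2.28] 0.0
40 place 0 -5.75 [-0.31  0.62  1.81  0.94  1.18 -0.81] 0.0
40 place 0 -95.75 [ 0.17  0.41  2.34  3.58  0.5  -1.78] 0.0
40 place 0.095 84.25 [ 0.14  0.91  1.11  0.2   1.97 -1.34] 0.0
40 place 0.095 174.25 [ 0.52  0.76  1.48 -0.67  1.53 -2.26] 0.0
40 place 0.095 -5.75 [-0.15  0.6   1.84  1.05  1.08 -0.76] 0.0
40 place 0.095 -95.75 [ 0.4   0.44  2.26  3.98  0.52 -2.  ] 0.0
```

The kinematic fit shows θ=30° works for picking A and for placing with the hand on the back-stop side. Descending on A and gripping.

arm_command([
  [0,0,0,0.3,0,0.52,1],
  [0,0,0,0.3,0,0.52,1],
  [0,0,0,0.3,0,0.52,1],
  [0,0,0,0.3,0,0.52,1],
])

```text
clock: 23.82
position: [0.3666, 0.3911, 0.074]
tool_rot: [0.535, 2.569, -0.142]
contact_force: [-0.3, 0.8, 0.3]
finger_gap: 0.0911
finger_force: 0.0
```

arm_command([
  [0,0,0,0.15,0,0.26,1],
  [0,0,0,0.3,0,0.52,1],
  [0,0,0,0.3,0,0.52,1],
  [0,0,0,0.3,0,0.52,0],
  [0,0,0,0.3,0,0.52,0],
  [0,0,0,0.3,0,0.52,0],
  [0,0,0,0.3,0,0.52,0],
  [0,0,0,0.3,0,0.52,0],
  [0,0,0,0.3,0,0.52,0],
  [0,0,0,0.3,0,0.52,0],
  [0,0,0,0.3,0,0.52,0],
  [0,0,0,0.3,0,0.52,0],
  [0,0,0,0.3,0,0.52,0],
  [0,0,0,0.3,0,0.52,0],
])

```text
clock: 24.98
position: [0.3658, 0.3911, 0.0146]
tool_rot: [0.533, 2.568, -0.142]
contact_force: [-2.1, -1.7, 6.9]
finger_gap: 0.0521
finger_force: 30.0
```

```bash
python3 - <<'E'
from h import *; log()
s=arm.state(); P=s["position"]; print(P,s["finger_gap"],s["finger_force"],s["contact_force"])
R0=Ro.from_rotvec(s["tool_rot"]).as_matrix()
up=(P+[0,0,.10],R0)
# rotate about grasp point to upright at z
G=np.array([.42,.32,.20]); R1=down(66.5,60)
G2=dock(-.008,.095,.20); R2=down(84.25,60)
plan([up,(G+.0188*R1[:,2],R1),(G2+.0188*R2[:,2],R2)])
E
```

```text
[0.3658353  0.39114379 0.01460239] 0.05207696950319955 29.986801743507385 [-2.13368634 -1.68535864  6.88895552]
wp 0 calls 1 shift/call [-0.502, 0.001, -0.865] turn(last) [0.0, 0.0, 0.0] rows/call>= 3
wp 1 calls 1 shift/call [-0.915, -0.436, -0.348] turn(last) [0.0003, 0.5007, 0.0004] rows/call>= 13
wp 2 calls 3 shift/call [-0.4, -0.34, -0.692] turn(last) [0.0854, 0.0, -0.0493] rows/call>= 3
```

arm_command([
  [0,0,0,-0.25,0,-0.43,0],
  [0,0,0,-0.5,0,-0.86,0],
  [0,0,0,-0.5,0,-0.86,0],
  [0,0,0,-0.5,0,-0.86,0],
  [0,0,0,-0.5,0,-0.86,0],
])

```text
clock: 25.4
position: [0.3658, 0.3918, 0.1136]
tool_rot: [0.534, 2.57, -0.138]
contact_force: [-0.9, -0.5, -1.1]
finger_gap: 0.0523
finger_force: 30.0
```

arm_command([
  [0,0.5,0,-0.91,-0.44,-0.35,0],
  [0,0.5,0,-0.91,-0.44,-0.35,0],
  [0,0.5,0,-0.91,-0.44,-0.35,0],
  [0,0.5,0,-0.91,-0.44,-0.35,0],
  [0,0.5,0,-0.91,-0.44,-0.35,0],
  [0,0.5,0,-0.91,-0.44,-0.35,0],
  [0,0.5,0,-0.91,-0.44,-0.35,0],
  [0,0.5,0,-0.91,-0.44,-0.35,0],
  [0,0.5,0,-0.91,-0.44,-0.35,0],
  [0,0.5,0,-0.91,-0.44,-0.35,0],
  [0,0.5,0,-0.91,-0.44,-0.35,0],
  [0,0.5,0,-0.91,-0.44,-0.35,0],
  [0,0.5,0,-0.91,-0.44,-0.35,0],
  [0,0.5,0,-0.91,-0.44,-0.35,0],
  [0,0.5,0,-0.91,-0.44,-0.35,0],
  [0,0.5,0,-0.91,-0.44,-0.35,0],
  [0,0.5,0,-0.91,-0.44,-0.35,0],
])

```text
clock: 26.82
position: [0.4043, 0.3267, 0.1886]
tool_rot: [-0.426, -2.062, -0.246]
contact_force: [0.5, -0.3, -2.4]
finger_gap: 0.052
finger_force: 30.0
```

```bash
python3 - <<'E'
from h import *; log()
s=arm.state(); print(s["position"],s["finger_gap"],s["finger_force"],s["q"])
G2=dock(-.008,.095,.20); R2=down(84.25,60)
plan([(G2+.0188*R2[:,2],R2)])
p=optics.read_camera("side"); save("hold1",p,(160,40,420,240),3)
E
```

```text
[0.40428639 0.3267485  0.18855033] 0.052002004140609785 29.98131573200226 [ 0.28896256  0.66861746  1.47669329  0.61809638  1.8588501  -0.97428357]
wp 0 calls 3 shift/call [-0.396, -0.341, -0.697] turn(last) [0.0849, 0.0006, -0.0489] rows/call>= 3
```

View pics/hold1.png

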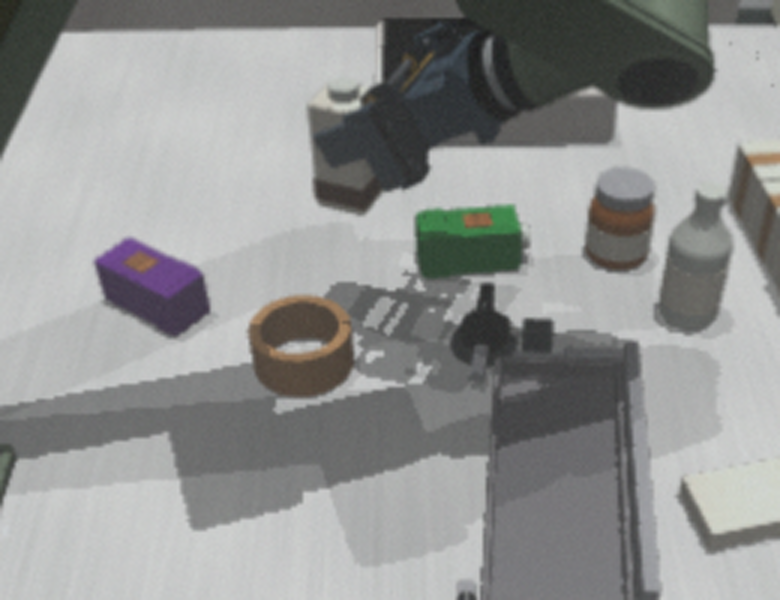

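Carton A is held upright, cap up (crop 345,85) and band down. Travelling over the left end of the tray.

arm_command([
  [0,0,0,-0.4,-0.34,-0.7,0],
  [0,0,0,-0.4,-0.34,-0.7,0],
  [0,0,0,-0.4,-0.34,-0.7,0],
  [0,0,0,-0.4,-0.34,-0.7,0],
  [0,0,0,-0.4,-0.34,-0.7,0],
])

```text
clock: 27.28
position: [0.4648, 0.2638, 0.1903]
tool_rot: [-0.426, -2.063, -0.249]
contact_force: [-0.7, -0.7, -1.2]
finger_gap: 0.0521
finger_force: 30.0
```

arm_command([
  [0,0,0,-0.4,-0.34,-0.7,0],
  [0,0,0,-0.4,-0.34,-0.7,0],
  [0,0,0,-0.4,-0.34,-0.7,0],
  [0,0,0,-0.4,-0.34,-0.7,0],
  [0,0,0,-0.4,-0.34,-0.7,0],
])

```text
clock: 27.7
position: [0.5247, 0.2013, 0.1903]
tool_rot: [-0.425, -2.061, -0.248]
contact_force: [-1.3, 1.1, -2.0]
finger_gap: 0.0518
finger_force: 30.0
```

arm_command([
  [0.085,0,-0.049,-0.39,-0.34,-0.69,0],
  [0.085,0,-0.049,-0.39,-0.34,-0.69,0],
  [0.085,0,-0.049,-0.39,-0.34,-0.69,0],
  [0.085,0,-0.049,-0.39,-0.34,-0.69,0],
  [0.085,0,-0.049,-0.39,-0.34,-0.69,0],
  [0.085,0,-0.049,-0.39,-0.34,-0.69,0],
  [0.085,0,-0.049,-0.39,-0.34,-0.69,0],
])

```text
clock: 28.28
position: [0.5838, 0.1381, 0.1917]
tool_rot: [-0.104, -2.094, -0.062]
contact_force: [0.6, -0.1, -2.0]
finger_gap: 0.0518
finger_force: 30.0
```

```bash
python3 - <<'E'
from h import *; log()
s=arm.state(); print(s["position"],s["finger_gap"],s["finger_force"],s["q"])
R2=down(84.25,60)
for h in (.12,.0835): plan([(dock(-.008,.095,h)+.0188*R2[:,2],R2)])
plan([(dock(-.008,.095,.12)+.0188*R2[:,2],R2),(dock(-.008,.095,.083)+.0188*R2[:,2],R2)])
p=optics.read_camera("side"); save("hold2",p,(200,60,460,260),3)
E
```

```text
[0.58379013 0.13811101 0.19169572] 0.05180431229528132 29.981176257133484 [ 0.11093749  0.94870203  0.86629128  0.25778208  2.34586711 -1.28252314]
wp 0 calls 1 shift/call [-0.705, -0.007, 0.401] turn(last) [0.0002, 0.0004, 0.0004] rows/call>= 2
wp 0 calls 2 shift/call [-0.51, -0.004, 0.292] turn(last) [0.0002, 0.0004, 0.0004] rows/call>= 2
wp 0 calls 1 shift/call [-0.705, -0.007, 0.401] turn(last) [0.0002, 0.0004, 0.0004] rows/call>= 2
wp 1 calls 1 shift/call [-0.32, 0.0, 0.185] turn(last) [0.0, 0.0, 0.0] rows/call>= 1
```

View pics/hold2.png

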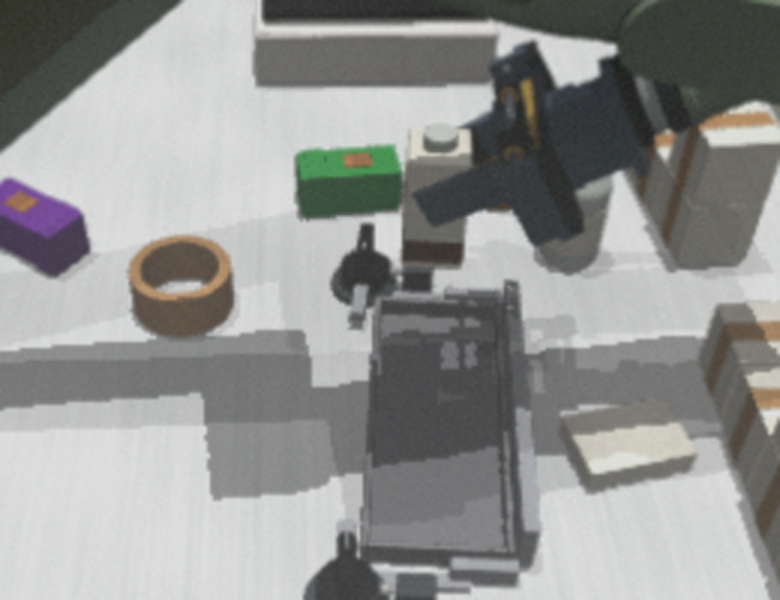

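The carton hangs over the left end of the tray. Before lowering, I'm checking the clearance of the wrist to the box stacks behind.

```bash
python3 - <<'E'
from h import *
from kin import *
p=optics.read_camera("top"); s=optics.read_camera("side")
print("base", np.round(onplane(p,[[308,62],[390,60],[440,50],[205,60],[225,55]],0),3)[:,:2].tolist())
# side: near-stack bottom-left edge and top edge (full image coords)
print("side base",np.round(onplane(s,[[437,192],[450,222],[487,310],[425,146]],0),3)[:,:2].tolist())
for z in (.1,.12,.15,.18): print(z,"top",np.round(onplane(s,[[437,163],[465,187],[491,252]],z),3)[:,:2].tolist(), np.round(onplane(p,[[278,48],[342,33],[440,33]],z),3)[:,:2].tolist())
P,r,D=fit(); print(np.round(P,3)); 
for h in (.2,.083):
    R2=down(84.25,60); C=const(D[0]); t=dock(-.008,.095,h)+.0188*R2[:,2]; print("wrist centre",t-P[5]*R2[:,2])
E
```

```text
base [[0.861, 0.035], [0.867, -0.191], [0.898, -0.333], [0.87, 0.318], [0.884, 0.264]]
side base [[0.864, 0.069], [0.869, -0.039], [0.881, -0.286], [0.879, 0.269]]
0.1 top [[0.841, 0.081], [0.888, -0.009], [0.883, -0.201]] [[0.852, 0.108], [0.892, -0.053], [0.893, -0.302]]
0.12 top [[0.83, 0.059], [0.875, -0.028], [0.87, -0.214]] [[0.842, 0.105], [0.881, -0.052], [0.882, -0.296]]
0.15 top [[0.813, 0.026], [0.856, -0.056], [0.852, -0.234]] [[0.826, 0.102], [0.864, -0.049], [0.866, -0.286]]
0.18 top [[0.796, -0.006], [0.837, -0.084], [0.833, -0.253]] [[0.811, 0.099], [0.848, -0.047], [0.849, -0.276]]
[0.003 0.141 0.587 0.416 0.025 0.333]
wrist centre [0.87094323 0.10859716 0.35689634]
wrist centre [0.87094323 0.10859716 0.23989634]
```

arm_command([
  [0,0,0,-0.2,0,0.11,0],
  [0,0,0,-0.4,0,0.23,0],
  [0,0,0,-0.55,0,0.32,0],
  [0,0,0,-0.7,0,0.4,0],
  [0,0,0,-0.7,0,0.4,0],
])

```text
clock: 28.85
position: [0.5843, 0.1372, 0.1067]
tool_rot: [-0.106, -2.089, -0.061]
contact_force: [-0.5, 0.0, -2.3]
finger_gap: 0.0523
finger_force: 30.0
```

arm_command([
  [0,0,0,-0.07,0,0.04,0],
  [0,0,0,-0.14,0,0.08,0],
  [0,0,0,-0.21,0,0.12,0],
  [0,0,0,-0.28,0,0.16,0],
  [0,0,0,-0.32,0,0.185,0],
  [0,0,0,-0.32,0,0.185,0],
  [0,0,0,-0.32,0,0.185,0],
])

```text
clock: 29.43
position: [0.5854, 0.1376, 0.0728]
tool_rot: [-0.104, -2.094, -0.062]
contact_force: [-0.4, -0.1, -2.1]
finger_gap: 0.0518
finger_force: 30.0
```

arm_command([
  [0,0,0,-0.01,0,0.005,0],
  [0,0,0,-0.02,0,0.01,0],
  [0,0,0,-0.025,0,0.015,0],
  [0,0,0,-0.025,0,0.015,0],
])

```text
clock: 29.77
position: [0.5855, 0.1376, 0.0727]
tool_rot: [-0.104, -2.094, -0.062]
contact_force: [2.4, -0.0, 6.4]
finger_gap: 0.0518
finger_force: 30.0
```

arm_command([
  [0,0,0,0,0,0,1],
  [0,0,0,0,0,0,1],
  [0,0,0,0,0,0,1],
  [0,0,0,0,0,0,1],
  [0,0,0,0,0,0,1],
  [0,0,0,0,0,0,1],
  [0,0,0,0,0,0,1],
  [0,0,0,0.2,0,-0.12,1],
  [0,0,0,0.45,0,-0.26,1],
  [0,0,0,0.87,0,-0.5,1],
  [0,0,0,0.87,0,-0.5,1],
  [0,0,0,0.87,0,-0.5,1],
  [0,0,0,0.87,0,-0.5,1],
])

```text
clock: 30.85
position: [0.585, 0.1375, 0.1703]
tool_rot: [-0.105, -2.095, -0.062]
contact_force: [-0.2, -0.3, -0.3]
finger_gap: 0.0913
finger_force: 0.0
```

```bash
python3 - <<'E'
from h import *; log()
from kin import *
s=arm.state(); print(s["position"],s["q"])
P,r,D=fit(); C=const(D[0])
p=optics.read_camera("side"); print([(np.round(d["location"],3).tolist(),round(d["confidence"],2)) for d in optics.mark_of(p,"carton1")])
for d in optics.regions_of(p,"carton1"):
    v,u=np.nonzero(d["pixels"]); print(u.mean().round(),v.mean().round(),rect(p,d["pixels"],.045))
for nm,b,cy in (("B",(.423,-.329),155),("D",(.56,-.40),215)):
  for flip in (0,180):
    for th in (0,15,25,40,-15,-30):
        R=down(cy-90+flip,-th if not flip else th); c=np.array([np.cos(np.radians(cy)),np.sin(np.radians(cy)),0]); G=np.r_[b,.03]+.08*c
        best=min((ik(P,C,G+.0188*R[:,2],R,np.array([np.arctan2(G[1],G[0]),.5,1.8,q4,.5,q6])) for q4 in (0,3.1) for q6 in (-2,-1,1,2)),key=lambda t:t[1])
        print(nm,flip,th,np.round(best[0],2),round(best[1],4))
E
```

```text
[0.58504103 0.13751107 0.17032311] [ 0.11016204  0.9642646   0.88435508  0.24828248  2.31177369 -1.29528328]
[([0.558, -0.401, 0.023], 0.96), ([0.48, 0.372, 0.026], 0.9), ([0.247, 0.28, 0.027], 0.83), ([0.598, 0.139, 0.01], 0.73), ([0.428, -0.328, 0.028], 0.71), ([0.761, 0.004, 0.003], 0.34), ([0.598, 0.037, -0.001], 0.28)]
342.0 163.0 [6.02000e-01 1.59000e-01 1.70418e+02 5.63490e+01 8.10750e+01]
211.0 135.0 [  0.21    0.293 161.613  90.929 -40.366]
330.0 382.0 [  0.519  -0.434 114.433  59.677  35.54 ]
316.0 120.0 [  0.539   0.354 128.25  123.932   6.132]
252.0 325.0 [  0.374  -0.31  127.61   70.701 -24.64 ]
B 0 0 [-0.7   0.38  2.09 -0.    0.67 -1.83] 0.0
B 0 15 [-0.76  0.31  2.28  0.26  0.32 -2.13] 0.0
B 0 25 [-0.8   0.31  2.43  1.82  0.15  2.56] 0.0276
B 0 40 [-0.9   0.39  2.59  2.57  0.55  1.71] 0.0
B 0 -15 [-0.66  0.49  1.92 -0.07  0.99 -1.75] 0.0
B 0 -30 [-0.63  0.62  1.76 -0.1   1.28 -1.71] 0.0
B 180 0 [-0.7   0.38  2.09  0.    0.67  1.31] 0.0
B 180 15 [-0.76  0.31  2.28  0.26  0.32  1.01] 0.0
B 180 25 [-0.81  0.3   2.4   1.38  0.16 -0.15] 0.0
B 180 40 [-0.9   0.39  2.59  2.57  0.55 -1.43] 0.0
B 180 -15 [-0.66  0.49  1.92 -0.07  0.99  1.39] 0.0
B 180 -30 [-0.63  0.62  1.76 -0.1   1.28  1.43] 0.0
D 0 0 [-0.64  0.62  1.64 -0.22  0.85 -2.56] 0.138
D 0 15 [-0.95  0.61  1.78  0.67  0.74  2.56] 0.1673
D 0 25 [-0.98  0.64  1.73  0.72  0.86  2.56] 0.0849
D 0 40 [-1.04  0.7   1.68  0.85  1.03  2.5 ] 0.0
D 0 -15 [-0.6   0.67  1.55 -0.33  1.03 -2.56] 0.0353
D 0 -30 [-0.52  0.74  1.47 -0.5   1.21 -2.45] 0.0
D 180 0 [-0.73  0.63  1.59  0.    0.92  0.23] 0.0
D 180 15 [-0.86  0.63  1.63  0.34  0.88 -0.11] 0.0
D 180 25 [-0.94  0.64  1.66  0.56  0.91 -0.34] 0.0
D 180 40 [-1.04  0.7   1.68  0.85  1.03 -0.64] 0.0
D 180 -15 [-0.62  0.67  1.53 -0.29  1.04  0.5 ] 0.0
D 180 -30 [-0.52  0.74  1.47 -0.5   1.21  0.69] 0.0
```

Carton A stands at (0.598, 0.139). Next is carton D: untilt, then cross over to it.

```bash
python3 - <<'E'
from h import *
plan([([.565,.05,.2],down(84.25)),([.5,-.44,.2],down(84.25)),([.4985,-.444,.18],down(-54.5))])
E
```

```text
wp 0 calls 1 shift/call [0.325, -0.89, -0.064] turn(last) [0.0001, -0.3339, 0.0] rows/call>= 9
wp 1 calls 5 shift/call [0.031, -0.988, 0.0] turn(last) [0.0, 0.0, 0.0] rows/call>= 3
wp 2 calls 1 shift/call [0.011, -0.041, 0.2] turn(last) [0.0, 0.0, 0.7708] rows/call>= 20
```

arm_command([
  [0,-0.334,0,0.325,-0.89,-0.064,1],
  [0,-0.334,0,0.325,-0.89,-0.064,1],
  [0,-0.334,0,0.325,-0.89,-0.064,1],
  [0,-0.334,0,0.325,-0.89,-0.064,1],
  [0,-0.334,0,0.325,-0.89,-0.064,1],
  [0,-0.334,0,0.325,-0.89,-0.064,1],
  [0,-0.334,0,0.325,-0.89,-0.064,1],
  [0,-0.334,0,0.325,-0.89,-0.064,1],
  [0,-0.334,0,0.325,-0.89,-0.064,1],
  [0,-0.334,0,0.325,-0.89,-0.064,1],
  [0,-0.334,0,0.325,-0.89,-0.064,1],
])

```text
clock: 31.92
position: [0.5645, 0.0501, 0.2012]
tool_rot: [0.157, 3.136, 0.001]
contact_force: [0.3, 0.1, 0.1]
finger_gap: 0.0912
finger_force: 0.0
```

arm_command([
  [0,0,0,0.03,-1,0,1],
  [0,0,0,0.03,-1,0,1],
  [0,0,0,0.03,-1,0,1],
  [0,0,0,0.03,-1,0,1],
])

```text
clock: 32.25
position: [0.5529, -0.0529, 0.2002]
tool_rot: [0.164, 3.137, -0.0]
contact_force: [0.7, 0.3, 0.3]
finger_gap: 0.0912
finger_force: 0.0
```

arm_command([
  [0,0,0,0.03,-1,0,1],
  [0,0,0,0.03,-1,0,1],
  [0,0,0,0.03,-1,0,1],
  [0,0,0,0.03,-1,0,1],
])

```text
clock: 32.58
position: [0.54, -0.1514, 0.2002]
tool_rot: [0.163, 3.136, 0.001]
contact_force: [-0.6, 0.4, -0.2]
finger_gap: 0.0913
finger_force: 0.0
```

arm_command([
  [0,0,0,0.03,-1,0,1],
  [0,0,0,0.03,-1,0,1],
  [0,0,0,0.03,-1,0,1],
  [0,0,0,0.03,-1,0,1],
])

```text
clock: 32.92
position: [0.5271, -0.25, 0.2001]
tool_rot: [0.162, 3.135, 0.002]
contact_force: [0.0, 0.9, -1.4]
finger_gap: 0.0912
finger_force: 0.0
```

arm_command([
  [0,0,0,0.03,-1,0,1],
  [0,0,0,0.03,-1,0,1],
  [0,0,0,0.03,-1,0,1],
  [0,0,0,0.03,-1,0,1],
])

```text
clock: 33.25
position: [0.514, -0.3487, 0.2]
tool_rot: [0.161, 3.135, 0.002]
contact_force: [0.8, 1.0, 0.3]
finger_gap: 0.091
finger_force: 0.0
```

arm_command([
  [0,0,0.77,0.04,-0.98,0.2,1],
  [0,0,0.77,0.04,-0.98,0.2,1],
  [0,0,0.77,0.04,-0.98,0.2,1],
  [0,0,0.77,0.04,-0.98,0.2,1],
  [0,0,0.77,0.04,-0.98,0.2,1],
  [0,0,0.77,0.04,-0.98,0.2,1],
  [0,0,0.77,0.04,-0.98,0.2,1],
  [0,0,0.77,0.04,-0.98,0.2,1],
  [0,0,0.77,0.04,-0.98,0.2,1],
  [0,0,0.77,0.04,-0.98,0.2,1],
  [0,0,0.77,0.04,-0.98,0.2,1],
  [0,0,0.77,0.04,-0.98,0.2,1],
  [0,0,0.77,0.04,-0.98,0.2,1],
  [0,0,0.77,0.04,-0.98,0.2,1],
  [0,0,0.77,0.04,-0.98,0.2,1],
  [0,0,0.77,0.04,-0.98,0.2,1],
  [0,0,0.77,0.04,-0.98,0.2,1],
  [0,0,0.77,0.04,-0.98,0.2,1],
  [0,0,0.77,0.04,-0.98,0.2,1],
  [0,0,0.77,0.04,-0.98,0.2,1],
])

```text
clock: 34.92
position: [0.5014, -0.4411, 0.1806]
tool_rot: [-2.99, -0.956, -0.007]
contact_force: [-0.0, -1.0, -0.7]
finger_gap: 0.0914
finger_force: 0.0
```

```bash
python3 - <<'E'
from h import *
log(); s=arm.state(); print(s["position"],s["q"])
p=optics.read_camera("wrist"); 
print([(np.round(d["location"],4).tolist(),d["confidence"]) for d in optics.mark_of(p,"carton1")[:3]])
w=wrist()
for d in optics.regions_of(w,"carton1")[:3]:
    v,u=np.nonzero(d["pixels"]); print(d["confidence"],u.mean().round(),v.mean().round(),rect(w,d["pixels"],.05))
R=down(-54.5,40); G=np.array([.4985,-.444,.13]); print(R[:,2]); plan([(G+.0188*R[:,2],R)])
p=optics.read_camera("side"); print([(np.round(d["location"],4).tolist(),d["confidence"]) for d in optics.mark_of(p,"carton1")])
E
```

```text
[ 0.50135448 -0.4411218   0.18055593] [-0.74123225  0.48639772  1.38425561  0.00506899  1.2707074   0.20889789]
[([0.5601, -0.3991, 0.0262], 0.62), ([0.4246, -0.3295, 0.0245], 0.58)]
0.95 324.0 171.0 [  0.516  -0.434 116.179  53.776  35.515]
0.73 86.0 17.0 [  0.506  -0.178  68.263  34.214 -56.356]
0.7 95.0 181.0 [  0.358  -0.249 155.186  71.956   0.497]
[ 0.52330337  0.37326866 -0.76604444]
wp 0 calls 1 shift/call [0.09, 0.002, 0.652] turn(last) [-0.0006, 0.2209, 0.0017] rows/call>= 6
[([0.5593, -0.4013, 0.024], 0.87), ([0.4269, -0.3269, 0.0247], 0.83), ([0.2471, 0.2788, 0.0274], 0.69), ([0.3616, 0.2128, -0.0024], 0.43)]
```

arm_command([
  [0,0.221,0,0.09,0,0.65,1],
  [0,0.221,0,0.09,0,0.65,1],
  [0,0.221,0,0.09,0,0.65,1],
  [0,0.221,0,0.09,0,0.65,1],
  [0,0.221,0,0.09,0,0.65,1],
  [0,0.221,0,0.09,0,0.65,1],
  [0,0.221,0,0.09,0,0.65,1],
  [0,0.221,0,0.09,0,0.65,1],
  [0,0.221,0,0.09,0,0.65,1],
])

```text
clock: 35.97
position: [0.5079, -0.4385, 0.1168]
tool_rot: [-2.639, -0.851, -0.959]
contact_force: [-1.2, 0.2, 0.2]
finger_gap: 0.0913
finger_force: 0.0
```

```bash
python3 - <<'E'
from h import *
log(); s=arm.state(); print(s["position"],s["q"])
R=down(-54.5,40); G=np.array([.4985,-.444,.032]); plan([(G+.0188*R[:,2],R)])
E
```

```text
[ 0.50791909 -0.43849629  0.11675151] [-1.0551676   0.58518926  1.59515289  0.76305897  1.17627005 -0.49213732]
wp 0 calls 1 shift/call [-0.627, -0.013, 0.768] turn(last) [-0.0001, 0.0005, 0.0014] rows/call>= 3
```

arm_command([
  [0,0,0,-0.2,-0.01,0.24,1],
  [0,0,0,-0.4,-0.01,0.49,1],
  [0,0,0,-0.53,-0.01,0.65,1],
  [0,0,0,-0.63,-0.01,0.77,1],
  [0,0,0,-0.63,-0.01,0.77,1],
  [0,0,0,-0.63,-0.01,0.77,0],
  [0,0,0,-0.63,-0.01,0.77,0],
  [0,0,0,-0.63,-0.01,0.77,0],
  [0,0,0,-0.63,-0.01,0.77,0],
  [0,0,0,-0.63,-0.01,0.77,0],
  [0,0,0,-0.63,-0.01,0.77,0],
  [0,0,0,-0.63,-0.01,0.77,0],
  [0,0,0,-0.63,-0.01,0.77,0],
  [0,0,0,-0.63,-0.01,0.77,0],
  [0,0,0,-0.63,-0.01,0.77,0],
  [0,0,0,-0.63,-0.01,0.77,0],
  [0,0,0,-0.63,-0.01,0.77,0],
])

```text
clock: 37.38
position: [0.508, -0.4379, 0.0174]
tool_rot: [-2.639, -0.849, -0.962]
contact_force: [-1.0, -2.2, 6.4]
finger_gap: 0.0519
finger_force: 30.0
```

```bash
python3 - <<'E'
from h import *; log()
from kin import *
s=arm.state(); p0=s["position"]; print(p0,s["finger_gap"],s["finger_force"],s["contact_force"])
R0=Ro.from_rotvec(s["tool_rot"]).as_matrix(); print("G",p0-.0188*R0[:,2])
R1=R0@Ro.from_euler('y',-90,degrees=True).as_matrix(); up=R0@[-1,0,0]  # c
print("c dir",up,"R1 y-yaw",np.degrees(np.arctan2(R1[1,1],R1[0,1])))
R1=down(-54.5,-50)
G1=np.array([.47,-.36,.2]); R2=down(-95.75,-50); G2=dock(-.008,-.095,.2)
plan([(p0+[0,0,.1],R0),(G1+.0188*R1[:,2],R1),(G2+.0188*R2[:,2],R2),(dock(-.008,-.095,.083)+.0188*R2[:,2],R2)])
P,r,D=fit(); C=const(D[0]); q=s["q"]
for p,R in ((p0+[0,0,.1],R0),(G1+.0188*R1[:,2],R1),(G2+.0188*R2[:,2],R2),(dock(-.008,-.095,.083)+.0188*R2[:,2],R2)):
    q,e=ik(P,C,p,R,q); print(np.round(q,2),e, "wrist",np.round(p-P[5]*R[:,2],3))
E
```

```text
[ 0.50801033 -0.43785419  0.01741136] 0.05191970626299986 29.9565589427948 [-0.9674038  -2.2133336   6.41258111]
G [ 0.49816204 -0.44485748  0.03181293]
c dir [-0.6216073  -0.44769586 -0.64278518] R1 y-yaw -54.38024556168575
wp 0 calls 1 shift/call [0.643, 0.003, -0.766] turn(last) [0.0, 0.0, 0.0] rows/call>= 3
wp 1 calls 1 shift/call [0.455, -0.852, -0.542] turn(last) [0.0011, -0.5, 0.0006] rows/call>= 13
wp 2 calls 3 shift/call [0.584, -0.648, -0.696] turn(last) [0.1756, 0.0, 0.1473] rows/call>= 6
wp 3 calls 1 shift/call [0.896, 0.0, 0.752] turn(last) [0.0, 0.0, 0.0] rows/call>= 3
[-1.04  0.58  1.6   0.77  1.17 -0.49] 1.1578595387130613e-10 wrist [ 0.329 -0.565  0.38 ]
[-0.31  0.63  1.43 -0.67  1.67  0.78] 5.551115123125783e-15 wrist [ 0.672 -0.216  0.408]
[-0.09  0.82  1.03  0.01  2.16  1.58] 5.019524478585308e-10 wrist [ 0.828 -0.078  0.408]
[-0.09  0.91  1.13  0.01  1.97  1.58] 2.2370993946196904e-13 wrist [ 0.828 -0.078  0.291]
```

arm_command([
  [0,0,0,0.32,0,-0.38,0],
  [0,0,0,0.64,0,-0.77,0],
  [0,0,0,0.64,0,-0.77,0],
  [0,0,0,0.64,0,-0.77,0],
  [0,0,0,0.64,0,-0.77,0],
])

```text
clock: 37.8
position: [0.5067, -0.4371, 0.1163]
tool_rot: [-2.639, -0.851, -0.958]
contact_force: [-0.3, 0.6, -2.8]
finger_gap: 0.0519
finger_force: 30.0
```

arm_command([
  [0,-0.5,0,0.455,-0.85,-0.54,0],
  [0,-0.5,0,0.455,-0.85,-0.54,0],
  [0,-0.5,0,0.455,-0.85,-0.54,0],
  [0,-0.5,0,0.455,-0.85,-0.54,0],
  [0,-0.5,0,0.455,-0.85,-0.54,0],
  [0,-0.5,0,0.455,-0.85,-0.54,0],
  [0,-0.5,0,0.455,-0.85,-0.54,0],
  [0,-0.5,0,0.455,-0.85,-0.54,0],
  [0,-0.5,0,0.455,-0.85,-0.54,0],
  [0,-0.5,0,0.455,-0.85,-0.54,0],
  [0,-0.5,0,0.455,-0.85,-0.54,0],
  [0,-0.5,0,0.455,-0.85,-0.54,0],
  [0,-0.5,0,0.455,-0.85,-0.54,0],
  [0,-0.5,0,0.455,-0.85,-0.54,0],
  [0,-0.5,0,0.455,-0.85,-0.54,0],
  [0,-0.5,0,0.455,-0.85,-0.54,0],
  [0,-0.5,0,0.455,-0.85,-0.54,0],
  [0,-0.5,0,0.455,-0.85,-0.54,0],
  [0,-0.5,0,0.455,-0.85,-0.54,0],
])

```text
clock: 39.38
position: [0.4572, -0.3687, 0.1882]
tool_rot: [2.508, 0.803, -1.166]
contact_force: [-0.5, 0.2, -2.3]
finger_gap: 0.0523
finger_force: 30.0
```

```bash
python3 - <<'E'
from h import *; log()
s=arm.state(); print(s["position"],s["finger_gap"],s["finger_force"],s["q"])
R2=down(-95.75,-50); plan([(dock(-.008,-.095,.2)+.0188*R2[:,2],R2)])
E
```

```text
[ 0.45724157 -0.36869429  0.18822642] 0.052259397958898966 29.952625036239624 [-0.33380293  0.62035552  1.43777254 -0.67918359  1.65875537  0.7632749 ]
wp 0 calls 3 shift/call [0.587, -0.646, -0.699] turn(last) [0.1764, -0.0007, 0.147] rows/call>= 6
```

arm_command([
  [0,0,0,0.59,-0.65,-0.7,0],
  [0,0,0,0.59,-0.65,-0.7,0],
  [0,0,0,0.59,-0.65,-0.7,0],
  [0,0,0,0.59,-0.65,-0.7,0],
  [0,0,0,0.59,-0.65,-0.7,0],
])

```text
clock: 39.8
position: [0.495, -0.2612, 0.1874]
tool_rot: [2.505, 0.807, -1.166]
contact_force: [-0.3, -0.7, -1.6]
finger_gap: 0.052
finger_force: 30.0
```

arm_command([
  [0,0,0,0.59,-0.65,-0.7,0],
  [0,0,0,0.59,-0.65,-0.7,0],
  [0,0,0,0.59,-0.65,-0.7,0],
  [0,0,0,0.59,-0.65,-0.7,0],
  [0,0,0,0.59,-0.65,-0.7,0],
])

```text
clock: 40.22
position: [0.5311, -0.156, 0.1868]
tool_rot: [2.506, 0.806, -1.167]
contact_force: [-0.4, -1.5, -2.5]
finger_gap: 0.052
finger_force: 30.0
```

arm_command([
  [0.176,0,0.147,0.58,-0.64,-0.7,0],
  [0.176,0,0.147,0.58,-0.64,-0.7,0],
  [0.176,0,0.147,0.58,-0.64,-0.7,0],
  [0.176,0,0.147,0.58,-0.64,-0.7,0],
  [0.176,0,0.147,0.58,-0.64,-0.7,0],
  [0.176,0,0.147,0.58,-0.64,-0.7,0],
  [0.176,0,0.147,0.58,-0.64,-0.7,0],
  [0.176,0,0.147,0.58,-0.64,-0.7,0],
  [0.176,0,0.147,0.58,-0.64,-0.7,0],
])

```text
clock: 40.97
position: [0.567, -0.0516, 0.1872]
tool_rot: [-2.808, 0.137, 1.308]
contact_force: [-0.3, -0.0, -1.7]
finger_gap: 0.0523
finger_force: 30.0
```

```bash
python3 - <<'E'
from h import *; log()
s=arm.state(); print(s["position"],s["finger_gap"],s["finger_force"],s["q"])
R2=down(-95.75,-50); plan([(dock(-.008,-.095,.12)+.0188*R2[:,2],R2),(dock(-.008,-.095,.0815)+.0188*R2[:,2],R2)])
p=optics.read_camera("side"); save("hold3",p,(200,120,460,320),3)
E
```

```text
[ 0.56697952 -0.05164829  0.18720638] 0.05228678407611403 29.952625036239624 [-0.10677846  0.82060482  1.03336244 -0.00869943  2.15984574  1.55996163]
wp 0 calls 1 shift/call [0.609, 0.001, 0.508] turn(last) [0.0007, -0.0001, 0.0006] rows/call>= 2
wp 1 calls 1 shift/call [0.295, 0.0, 0.247] turn(last) [0.0, 0.0, 0.0] rows/call>= 1
```

View pics/hold3.png

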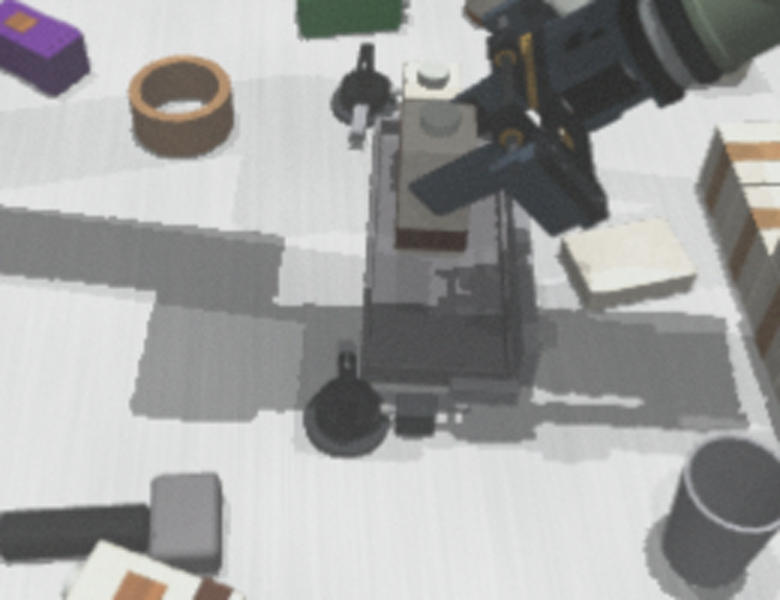

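Carton D hangs upright (cap at 440,120). A stands at the far end (433,75). Lowering D.

arm_command([
  [0,0,0,0.15,0,0.13,0],
  [0,0,0,0.3,0,0.25,0],
  [0,0,0,0.45,0,0.38,0],
  [0,0,0,0.61,0,0.51,0],
  [0,0,0,0.61,0,0.51,0],
])

```text
clock: 41.43
position: [0.566, -0.0497, 0.104]
tool_rot: [-2.804, 0.133, 1.317]
contact_force: [-0.9, -0.4, -1.8]
finger_gap: 0.052
finger_force: 30.0
```

arm_command([
  [0,0,0,0.07,0,0.06,0],
  [0,0,0,0.14,0,0.12,0],
  [0,0,0,0.21,0,0.18,0],
  [0,0,0,0.26,0,0.22,0],
  [0,0,0,0.295,0,0.247,0],
  [0,0,0,0.295,0,0.247,0],
  [0,0,0,0.295,0,0.247,0],
])

```text
clock: 42.02
position: [0.5673, -0.0509, 0.0709]
tool_rot: [-2.806, 0.138, 1.31]
contact_force: [0.3, -0.1, 5.0]
finger_gap: 0.0519
finger_force: 30.0
```

arm_command([
  [0,0,0,0,0,0,1],
  [0,0,0,0,0,0,1],
  [0,0,0,0,0,0,1],
  [0,0,0,0,0,0,1],
  [0,0,0,0,0,0,1],
  [0,0,0,0,0,0,1],
  [0,0,0,0,0,0,1],
  [0,0,0,-0.15,0,-0.13,1],
  [0,0,0,-0.4,0,-0.34,1],
  [0,0,0,-0.77,0,-0.64,1],
  [0,0,0,-0.77,0,-0.64,1],
  [0,0,0,-0.77,0,-0.64,1],
])

```text
clock: 43.02
position: [0.5682, -0.0508, 0.1721]
tool_rot: [-2.812, 0.138, 1.299]
contact_force: [0.2, 0.1, 0.0]
finger_gap: 0.0912
finger_force: 0.0
```

```bash
python3 - <<'E'
from h import *; log()
from kin import *
s=arm.state(); print(s["position"],s["q"])
plan([([.52,-.11,.2],down(-95.75)),([.3575,-.297,.17],down(-115))])
P,r,D=fit(); C=const(D[0]); print(np.round(P,3))
for cy in (235,250,265):
  for G0 in ([.41,-.03],[.44,-.03],[.38,-.03]):
    R=down(cy+90,40); G=np.r_[G0,.032]
    q,e=ik(P,C,G+.0188*R[:,2],R,np.array([-.5,.5,2.,.7,.9,-.4])); print(cy,G0,np.round(q,2),round(e,4))
E
```

```text
[ 0.56815343 -0.05081566  0.17213332] [-0.10587223  0.82865521  1.05033954 -0.00699106  2.12790531  1.56207196]
wp 0 calls 1 shift/call [-0.485, 0.636, 0.14] turn(last) [0.0003, 0.2754, 0.0007] rows/call>= 7
wp 1 calls 3 shift/call [-0.476, 0.674, 0.1] turn(last) [0.0, 0.0, 0.1069] rows/call>= 3
[-0.002  0.14   0.596  0.418  0.026  0.338]
235 [0.41, -0.03] [-0.6   0.43  2.39  1.22  0.75 -1.09] 0.0
235 [0.44, -0.03] [-0.55  0.45  2.33  1.22  0.75 -1.03] 0.0
235 [0.38, -0.03] [-0.65  0.41  2.45  1.22  0.75 -1.15] 0.0
250 [0.41, -0.03] [-0.58  0.47  2.27  0.96  0.87 -1.05] 0.0
250 [0.44, -0.03] [-0.54  0.49  2.21  0.96  0.88 -1.  ] 0.0
250 [0.38, -0.03] [-0.62  0.45  2.33  0.96  0.86 -1.1 ] 0.0
265 [0.41, -0.03] [-0.54  0.51  2.16  0.77  0.99 -1.05] 0.0
265 [0.44, -0.03] [-0.51  0.53  2.1   0.77  1.   -1.01] 0.0
265 [0.38, -0.03] [-0.57  0.49  2.21  0.76  0.97 -1.1 ] 0.0
```

arm_command([
  [0,0.275,0,-0.485,0.636,0.14,1],
  [0,0.275,0,-0.485,0.636,0.14,1],
  [0,0.275,0,-0.485,0.636,0.14,1],
  [0,0.275,0,-0.485,0.636,0.14,1],
  [0,0.275,0,-0.485,0.636,0.14,1],
  [0,0.275,0,-0.485,0.636,0.14,1],
  [0,0.275,0,-0.485,0.636,0.14,1],
  [0,0.275,0,-0.485,0.636,0.14,1],
  [0,0.275,0,-0.485,0.636,0.14,1],
])

```text
clock: 43.77
position: [0.5176, -0.1097, 0.1969]
tool_rot: [-3.137, 0.155, 0.018]
contact_force: [0.9, -0.0, -0.6]
finger_gap: 0.0914
finger_force: 0.0
```

arm_command([
  [0,0,0,-0.48,0.67,0.1,1],
  [0,0,0,-0.48,0.67,0.1,1],
  [0,0,0,-0.48,0.67,0.1,1],
  [0,0,0,-0.48,0.67,0.1,1],
])

```text
clock: 44.1
position: [0.4652, -0.1733, 0.1866]
tool_rot: [-3.136, 0.159, 0.018]
contact_force: [0.3, 0.3, 0.2]
finger_gap: 0.0912
finger_force: 0.0
```

arm_command([
  [0,0,0,-0.48,0.67,0.1,0.7],
  [0,0,0,-0.48,0.67,0.1,0.7],
  [0,0,0,-0.48,0.67,0.1,0.7],
  [0,0,0,-0.48,0.67,0.1,0.7],
])

```text
clock: 44.43
position: [0.4112, -0.2348, 0.1775]
tool_rot: [-3.136, 0.158, 0.015]
contact_force: [0.1, 0.2, -0.1]
finger_gap: 0.0675
finger_force: 0.0
```

arm_command([
  [0,0,0.107,-0.48,0.67,0.1,0.7],
  [0,0,0.107,-0.48,0.67,0.1,0.7],
  [0,0,0.107,-0.48,0.67,0.1,0.7],
  [0,0,0.107,-0.48,0.67,0.1,0.7],
  [0,0,0.107,-0.48,0.67,0.1,0.7],
  [0,0,0.107,-0.48,0.67,0.1,0.7],
  [0,0,0.107,-0.48,0.67,0.1,0.7],
])

```text
clock: 45.02
position: [0.3574, -0.295, 0.1686]
tool_rot: [3.068, -0.671, -0.013]
contact_force: [0.2, 1.6, 0.2]
finger_gap: 0.0636
finger_force: 0.0
```

```bash
python3 - <<'E'
from h import *
log(); s=arm.state(); print(s["position"],s["finger_gap"],s["q"])
w=wrist(); save("wB",w)
print([(np.round(d["location"],4).tolist(),d["confidence"]) for d in optics.mark_of(w,"carton1")[:3]])
for l,z in (("carton1",.05),("scanner",.034)):
  for d in optics.regions_of(w,l)[:2]:
    v,u=np.nonzero(d["pixels"]); print(l,d["confidence"],u.mean().round(),v.mean().round(),rect(w,d["pixels"],z))
    if l=="scanner":
        c=cv2.approxPolyDP(max(cv2.findContours(d["pixels"].astype(np.uint8),0,2)[0],key=cv2.contourArea),4,True)[:,0]; print(c.tolist(),np.round(onplane(w,c,.034),3)[:,:2].tolist())
E
```

```text
[ 0.35736182 -0.29498473  0.16856062] 0.06361658757492832 [-0.71157932  0.18533978  1.87340111 -0.00515186  1.08971883  1.29203088]
[([0.4253, -0.3317, 0.0258], 0.83), ([0.572, -0.0484, 0.0059], 0.75)]
carton1 0.95 326.0 168.0 [  0.374  -0.306 117.249  53.648 -23.826]
scanner 0.64 272.0 208.0 [  0.34   -0.239 156.04   71.606   1.166]
[[220, 172], [217, 183], [237, 215], [257, 213], [297, 280], [321, 281], [323, 267], [285, 198], [294, 179], [279, 150], [269, 146]] [[0.416, -0.21], [0.408, -0.202], [0.37, -0.203], [0.363, -0.223], [0.275, -0.226], [0.263, -0.25], [0.278, -0.259], [0.365, -0.257], [0.379, -0.274], [0.411, -0.273], [0.419, -0.266]]
```

View pics/wB.png

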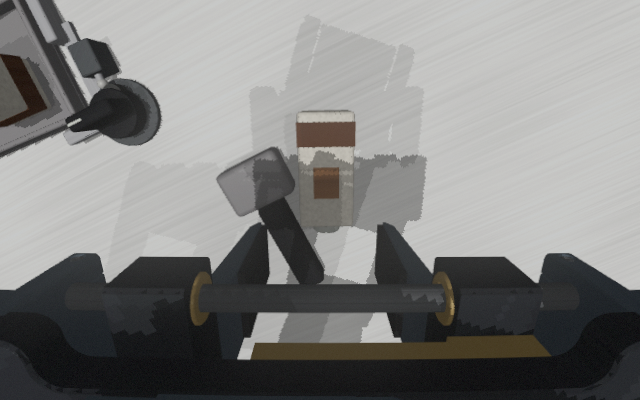

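The scanner head corner (294,179) almost touches carton B (left edge x≈298), so a finger fits only beside the band end. I'll grip B near its bottom, carry it to free table at another yaw, and regrasp there.

```bash
python3 - <<'E'
from h import *
plan([([.4068,-.3255,.09],down(-113.8)),([.4068,-.3255,.010],down(-113.8))])
E
```

```text
wp 0 calls 1 shift/call [0.59, 0.061, 0.781] turn(last) [0.0008, 0.0026, -0.0054] rows/call>= 3
wp 1 calls 1 shift/call [0.0, 0.0, 0.8] turn(last) [0.0, 0.0, 0.0] rows/call>= 2
```

arm_command([
  [0,0.003,-0.005,0.59,0.06,0.2,0.7],
  [0,0.003,-0.005,0.59,0.06,0.4,0.7],
  [0,0.003,-0.005,0.59,0.06,0.78,0.7],
  [0,0.003,-0.005,0.59,0.06,0.78,0.7],
  [0,0.003,-0.005,0.59,0.06,0.78,0.7],
  [0,0.003,-0.005,0.59,0.06,0.78,0.7],
  [0,0.003,-0.005,0.59,0.06,0.78,0.7],
])

```text
clock: 45.8
position: [0.4071, -0.3267, 0.0922]
tool_rot: [3.068, -0.652, 0.006]
contact_force: [0.0, -0.8, -0.1]
finger_gap: 0.0639
finger_force: 0.0
```

```bash
python3 - <<'E'
from h import *
plan([([.4068,-.3255,.010],down(-113.8))]); print(arm.state()["position"])
w=wrist(); im=w["pixels"].copy()
b=np.array([.4258,-.3303]); c=np.array([-.915,.4035]); n=np.array([.4035,.915])
pts=lambda L,z: np.array([np.r_[b+a*c+o*n,z] for a,o in L])
for L,z,col in (([(0,.026),(.11,.026),(.11,-.026),(0,-.026)],.052,(255,0,0)),([(.003,.0455-.0165-.0),(.035,.029),(.035,.0425),(.003,.0425)],.034,(0,255,0))):
    cv2.polylines(im,[topix(w,pts(L,z)).round().astype(int)],True,col,1)
cv2.imwrite("pics/wB2.png",im[:,:,::-1])
E
```

```text
wp 0 calls 1 shift/call [-0.011, -0.013, 0.822] turn(last) [0.0012, -0.0016, -0.001] rows/call>= 2
[ 0.40706728 -0.32668864  0.09217065]
```

View pics/wB2.png

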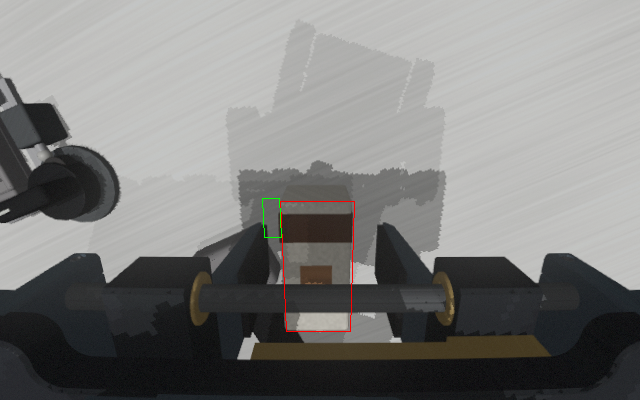

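The predicted carton outline matches. The scanner head edge (≈265,237) is near the planned finger footprint, so I'll shift 6 mm further toward the bottom end.

arm_command([
  [0,0,0,0.05,-0.01,0.2,0.7],
  [0,0,0,0.05,-0.01,0.4,0.7],
  [0,0,0,0.05,-0.01,0.55,0.7],
  [0,0,0,0.05,-0.01,0.7,0.7],
  [0,0,0,0.05,-0.01,0.82,0.7],
  [0,0,0,0.05,-0.01,0.82,0.7],
  [0,0,0,0.05,-0.01,0.82,0],
])

```text
clock: 46.43
position: [0.4115, -0.3277, 0.009]
tool_rot: [3.07, -0.652, 0.003]
contact_force: [-0.0, 0.6, 0.7]
finger_gap: 0.0596
finger_force: 0.0
```

arm_command([
  [0,0,0,0,0,0,0],
  [0,0,0,0,0,0,0],
  [0,0,0,0,0,0,0],
  [0,0,0,0,0,0,0],
  [0,0,0,0,0,0,0],
])

```text
clock: 46.85
position: [0.4121, -0.328, 0.0095]
tool_rot: [3.069, -0.652, 0.005]
contact_force: [-0.9, 0.8, 6.4]
finger_gap: 0.0523
finger_force: 29.8
```

```bash
python3 - <<'E'
from h import *; log()
s=arm.state(); R0=Ro.from_rotvec(s["tool_rot"]).as_matrix()
plan([(s["position"]+[0,0,.1],R0),([.431,.031,.11],down(-10)),([.431,.031,.0105],down(-10))])
E
```

```text
wp 0 calls 1 shift/call [0.004, 0.003, -1.0] turn(last) [0.0, 0.0, 0.0] rows/call>= 3
wp 1 calls 4 shift/call [-0.322, -0.839, -0.005] turn(last) [0.002, 0.0001, -0.5777] rows/call>= 15
wp 2 calls 1 shift/call [0.0, 0.0, 0.995] turn(last) [0.0, 0.0, 0.0] rows/call>= 3
```

arm_command([
  [0,0,0,0,0,-0.2,0],
  [0,0,0,0,0,-0.4,0],
  [0,0,0,0,0,-0.7,0],
  [0,0,0,0,0,-1,0],
  [0,0,0,0,0,-1,0],
])

```text
clock: 47.27
position: [0.4141, -0.3296, 0.1138]
tool_rot: [3.065, -0.651, 0.017]
contact_force: [0.5, -0.7, -0.9]
finger_gap: 0.0524
finger_force: 29.8
```

arm_command([
  [0,0,0,-0.16,-0.42,0,0],
  [0,0,0,-0.32,-0.84,0,0],
  [0,0,0,-0.32,-0.84,0,0],
  [0,0,0,-0.32,-0.84,0,0],
])

```text
clock: 47.6
position: [0.4152, -0.2349, 0.1072]
tool_rot: [3.072, -0.647, -0.002]
contact_force: [0.2, -0.0, -1.1]
finger_gap: 0.0524
finger_force: 29.8
```

arm_command([
  [0,0,0,-0.16,-0.42,0,0],
  [0,0,0,-0.32,-0.84,0,0],
  [0,0,0,-0.32,-0.84,0,0],
  [0,0,0,-0.32,-0.84,0,0],
])

```text
clock: 47.93
position: [0.421, -0.1466, 0.1072]
tool_rot: [3.071, -0.647, 0.0]
contact_force: [-0.0, -0.3, -1.2]
finger_gap: 0.0526
finger_force: 29.8
```

arm_command([
  [0,0,0,-0.16,-0.42,0,0],
  [0,0,0,-0.32,-0.84,0,0],
  [0,0,0,-0.32,-0.84,0,0],
  [0,0,0,-0.32,-0.84,0,0],
])

```text
clock: 48.27
position: [0.4266, -0.0576, 0.1071]
tool_rot: [3.071, -0.647, 0.002]
contact_force: [0.2, 0.1, -2.4]
finger_gap: 0.0521
finger_force: 29.8
```

arm_command([
  [0,0,-0.578,-0.32,-0.84,0,0],
  [0,0,-0.578,-0.32,-0.84,0,0],
  [0,0,-0.578,-0.32,-0.84,0,0],
  [0,0,-0.578,-0.32,-0.84,0,0],
  [0,0,-0.578,-0.32,-0.84,0,0],
  [0,0,-0.578,-0.32,-0.84,0,0],
  [0,0,-0.578,-0.32,-0.84,0,0],
  [0,0,-0.578,-0.32,-0.84,0,0],
  [0,0,-0.578,-0.32,-0.84,0,0],
  [0,0,-0.578,-0.32,-0.84,0,0],
  [0,0,-0.578,-0.32,-0.84,0,0],
  [0,0,-0.578,-0.32,-0.84,0,0],
  [0,0,-0.578,-0.32,-0.84,0,0],
  [0,0,-0.578,-0.32,-0.84,0,0],
  [0,0,-0.578,-0.32,-0.84,0,0],
  [0,0,-0.578,-0.32,-0.84,0,0],
  [0,0,-0.578,-0.32,-0.84,0,0],
])

```text
clock: 49.68
position: [0.4316, 0.0303, 0.1069]
tool_rot: [2.407, 2.014, -0.003]
contact_force: [0.1, -0.6, -2.2]
finger_gap: 0.0523
finger_force: 29.8
```

```bash
python3 - <<'E'
from h import *; log()
s=arm.state(); print(s["position"],s["finger_gap"],s["finger_force"],s["q"])
plan([([.431,.031,.0105],down(-10))])
p=optics.read_camera("side"); save("hold4",p,(200,150,460,350),3)
E
```

```text
[0.43157617 0.03029972 0.1068923 ] 0.05225527769410141 29.801512956619263 [ 0.04626526  0.20409067  2.0320943  -0.00451718  0.90515972  0.22633281]
wp 0 calls 1 shift/call [0.009, -0.008, 0.964] turn(last) [0.0003, 0.0011, -0.0009] rows/call>= 3
```

View pics/hold4.png

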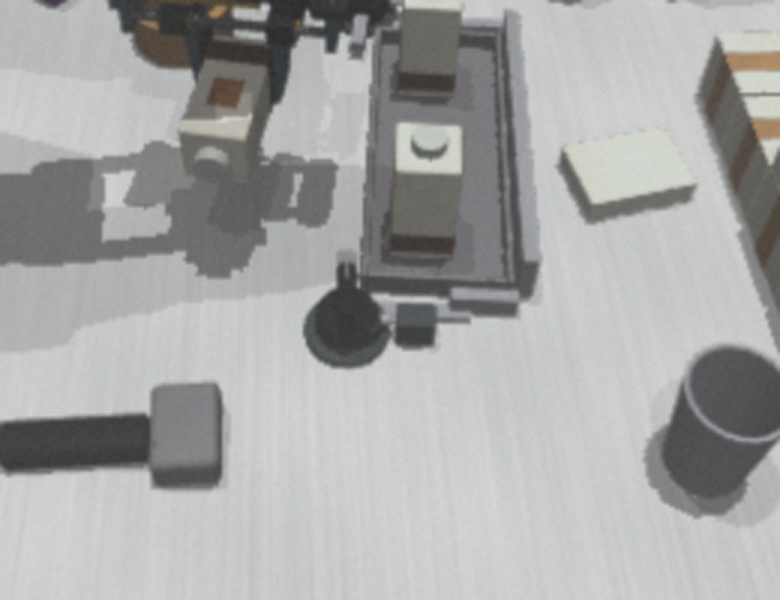

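B is held level with its cap toward −y (210,160). A and D stand in the tray and the scanner is undisturbed. Setting B down.

arm_command([
  [0,0,0,0,0,0.25,0],
  [0,0,0,0,0,0.5,0],
  [0,0,0,0,0,0.7,0],
  [0,0,0,0,0,0.85,0],
  [0,0,0,0,0,0.92,0],
  [0,0,0,0,0,0.96,0],
  [0,0,0,0,0,0.96,0],
  [0,0,0,0,0,0.96,0],
])

```text
clock: 50.4
position: [0.4315, 0.0315, 0.0115]
tool_rot: [2.404, 2.018, -0.002]
contact_force: [-0.2, 0.1, -1.6]
finger_gap: 0.0523
finger_force: 29.8
```

arm_command([
  [0,0,0,0,0,0,1],
  [0,0,0,0,0,0,1],
  [0,0,0,0,0,0,1],
  [0,0,0,0,0,0,1],
  [0,0,0,0,0,0,1],
  [0,0,0,0,0,0,1],
  [0,0,0,0,0,0,1],
  [0,0,0,0,0,-0.5,1],
  [0,0,0,0,0,-1,1],
  [0,0,0,0,0,-1,1],
  [0,0,0,0,0,-1,1],
  [0,0,0,0,0,-1,1],
])

```text
clock: 51.4
position: [0.4311, 0.032, 0.1116]
tool_rot: [2.403, 2.018, -0.0]
contact_force: [-0.4, 0.5, -1.2]
finger_gap: 0.091
finger_force: 0.0
```

```bash
python3 - <<'E'
from h import *; log()
s=arm.state(); print(s["position"])
R=down(-10,40); c=np.array([np.cos(np.radians(260)),np.sin(np.radians(260)),0])
plan([([.42,-.03,.18],down(-10)),(np.array([.42,-.03,.13])+.0188*R[:,2],R)])
p=optics.read_camera("side"); print([(np.round(d["location"],4).tolist(),d["confidence"]) for d in optics.mark_of(p,"carton1")])
for d in optics.regions_of(p,"carton1"):
    v,u=np.nonzero(d["pixels"]); print(u.mean().round(),v.mean().round(),rect(p,d["pixels"],.045))
E
```

```text
[0.43114872 0.03198373 0.11160349]
wp 0 calls 1 shift/call [-0.631, -0.001, -0.682] turn(last) [0.0009, 0.0008, 0.0004] rows/call>= 3
wp 1 calls 1 shift/call [0.121, -0.0, 0.644] turn(last) [-0.0, 0.2222, -0.0] rows/call>= 6
[([0.2444, 0.2807, 0.0274], 0.9), ([0.6, 0.1415, 0.0074], 0.85), ([0.4784, 0.3749, 0.0256], 0.82), ([0.573, -0.0514, 0.006], 0.7), ([0.4326, 0.0443, 0.0244], 0.59)]
279.0 212.0 [ 4.25000e-01 -2.30000e-02  1.44386e+02  6.25060e+01  8.11870e+01]
210.0 134.0 [  0.208   0.294 157.019  87.713 -37.637]
342.0 213.0 [ 5.83000e-01 -3.20000e-02  1.47243e+02  6.20090e+01  8.32850e+01]
```

arm_command([
  [0,0,0,-0.63,0,-0.68,1],
  [0,0,0,-0.63,0,-0.68,1],
  [0,0,0,-0.63,0,-0.68,1],
  [0,0,0,-0.63,0,-0.68,1],
  [0,0,0,-0.63,0,-0.68,1],
  [0,0,0,-0.63,0,-0.68,1],
])

```text
clock: 52.05
position: [0.4187, -0.0292, 0.1773]
tool_rot: [-2.405, -2.02, 0.007]
contact_force: [0.3, 0.9, -0.7]
finger_gap: 0.091
finger_force: 0.0
```

```bash
python3 - <<'E'
from h import *; log()
w=wrist(); print([(np.round(d["location"],4).tolist(),d["confidence"]) for d in optics.mark_of(w,"carton1")[:3]])
for d in optics.regions_of(w,"carton1")[:2]:
    v,u=np.nonzero(d["pixels"]); print(u.mean().round(),v.mean().round(),rect(w,d["pixels"],.05))
R=down(-10,40); plan([(np.array([.42,-.03,.13])+.0188*R[:,2],R),(np.array([.42,-.03,.032])+.0188*R[:,2],R)])
E
```

```text
[([0.5721, -0.0487, 0.0051], 0.58)]
481.0 6.0 [ 0.585  0.108 62.135 11.658 -8.469]
499.0 195.0 [ 5.93000e-01 -6.50000e-02  1.19471e+02  9.13720e+01 -7.25900e+00]
wp 0 calls 1 shift/call [0.115, 0.012, 0.621] turn(last) [-0.0011, 0.2232, 0.0004] rows/call>= 6
wp 1 calls 1 shift/call [-0.63, 0.0, 0.751] turn(last) [0.0, 0.0, 0.0] rows/call>= 3
```

arm_command([
  [0,0.223,0,0.115,0.01,0.62,1],
  [0,0.223,0,0.115,0.01,0.62,1],
  [0,0.223,0,0.115,0.01,0.62,1],
  [0,0.223,0,0.115,0.01,0.62,1],
  [0,0.223,0,0.115,0.01,0.62,1],
  [0,0.223,0,0.115,0.01,0.62,1],
  [0,0.223,0,0.115,0.01,0.62,1],
  [0,0.223,0,0.115,0.01,0.62,1],
  [0,0.223,0,0.115,0.01,0.62,1],
  [0,0.223,0,0.115,0.01,0.62,1],
])

```text
clock: 53.03
position: [0.4229, -0.018, 0.1175]
tool_rot: [-1.989, -1.676, -0.723]
contact_force: [-0.2, 0.6, -0.4]
finger_gap: 0.0913
finger_force: 0.0
```

```bash
python3 - <<'E'
from h import *; log()
s=arm.state(); print(s["position"],s["q"])
R=down(-10,40); plan([(np.array([.42,-.03,.032])+.0188*R[:,2],R)])
p=optics.read_camera("top"); w=optics.read_camera("side")
for q in (p,w): print([(np.round(d["location"],4).tolist(),round(d["confidence"],2)) for d in optics.mark_of(q,"carton1")])
E
```

```text
[ 0.42294468 -0.01795985  0.11754601] [-0.5630435   0.32356665  2.08311928  0.70612788  1.15289458 -0.82732846]
wp 0 calls 1 shift/call [-0.643, -0.01, 0.765] turn(last) [-0.0003, 0.0007, 0.0011] rows/call>= 3
[([0.4806, 0.3746, 0.0244], 0.94), ([0.5987, 0.1397, 0.007], 0.86), ([0.431, 0.0429, 0.0239], 0.81), ([0.5749, -0.0511, 0.0085], 0.73), ([0.2456, 0.2789, 0.0231], 0.67)]
[([0.5978, 0.1389, 0.0088], 0.88), ([0.4797, 0.373, 0.0265], 0.83), ([0.2445, 0.2788, 0.0278], 0.81), ([0.4364, 0.0432, 0.0275], 0.57), ([0.5773, -0.0523, 0.0044], 0.57)]
```

arm_command([
  [0,0,0,-0.2,-0.01,0.24,1],
  [0,0,0,-0.4,-0.01,0.48,1],
  [0,0,0,-0.53,-0.01,0.63,1],
  [0,0,0,-0.64,-0.01,0.765,1],
  [0,0,0,-0.64,-0.01,0.765,1],
  [0,0,0,-0.64,-0.01,0.765,0],
  [0,0,0,-0.64,-0.01,0.765,0],
  [0,0,0,-0.64,-0.01,0.765,0],
  [0,0,0,-0.64,-0.01,0.765,0],
  [0,0,0,-0.64,-0.01,0.765,0],
  [0,0,0,-0.64,-0.01,0.765,0],
  [0,0,0,-0.64,-0.01,0.765,0],
  [0,0,0,-0.64,-0.01,0.765,0],
  [0,0,0,-0.64,-0.01,0.765,0],
  [0,0,0,-0.64,-0.01,0.765,0],
  [0,0,0,-0.64,-0.01,0.765,0],
  [0,0,0,-0.64,-0.01,0.765,0],
])

```text
clock: 54.65
position: [0.4221, -0.0188, 0.0178]
tool_rot: [-1.99, -1.672, -0.725]
contact_force: [-1.4, -3.2, 5.6]
finger_gap: 0.052
finger_force: 29.9
```

```bash
python3 - <<'E'
from h import *; log()
from kin import *
s=arm.state(); p0=s["position"]; R0=Ro.from_rotvec(s["tool_rot"]).as_matrix(); print(p0,s["finger_gap"],s["finger_force"],s["contact_force"],"G",p0-.0188*R0[:,2],"psi",np.degrees(np.arctan2(R0[1,1],R0[0,1])))
R1=down(-10,-50); G1=np.array([.42,-.01,.21]); R2=down(-95.75,-50); Y=.003
W=[(p0+[0,0,.1],R0),(G1+.0188*R1[:,2],R1),(G1+.0188*R2[:,2]+[0.02,0,.02],R2),(dock(-.012,Y,.225)+.0188*R2[:,2],R2)]
plan(W)
P,r,D=fit(); C=const(D[0]); q=s["q"]
for p,R in W: q,e=ik(P,C,p,R,q); print(np.round(q,2),round(e,5))
E
```

```text
[ 0.42207421 -0.01875806  0.0178273 ] 0.05199097136699918 29.899416267871857 [-1.4330091  -3.2442052   5.59333526] G [ 0.41997445 -0.03065804  0.03222943] psi -9.934596848476664
wp 0 calls 1 shift/call [0.643, 0.001, -0.766] turn(last) [0.0, 0.0, 0.0] rows/call>= 3
wp 1 calls 1 shift/call [0.468, -0.035, -0.653] turn(last) [0.0004, -0.5, 0.0004] rows/call>= 13
wp 2 calls 1 shift/call [-0.045, 0.053, -0.257] turn(last) [0.3649, 0.0, 0.3062] rows/call>= 12
wp 3 calls 2 shift/call [0.473, -0.346, -0.525] turn(last) [0.0, 0.0, 0.0] rows/call>= 2
[-0.55  0.33  2.08  0.72  1.15 -0.82] 0.0
[ 0.47  0.36  1.89 -0.66  1.52  0.9 ] 0.0
[-0.05  0.57  1.45  0.04  1.99  1.62] 0.0
[0.02 0.81 0.99 0.12 2.21 1.72] 0.0
```

arm_command([
  [0,0,0,0.32,0,-0.38,0],
  [0,0,0,0.64,0,-0.77,0],
  [0,0,0,0.64,0,-0.77,0],
  [0,0,0,0.64,0,-0.77,0],
  [0,0,0,0.64,0,-0.77,0],
])

```text
clock: 55.07
position: [0.4219, -0.0194, 0.1174]
tool_rot: [-1.992, -1.675, -0.724]
contact_force: [-0.6, -0.1, -2.0]
finger_gap: 0.0519
finger_force: 30.0
```

arm_command([
  [0,-0.5,0,0.47,-0.035,-0.65,0],
  [0,-0.5,0,0.47,-0.035,-0.65,0],
  [0,-0.5,0,0.47,-0.035,-0.65,0],
  [0,-0.5,0,0.47,-0.035,-0.65,0],
  [0,-0.5,0,0.47,-0.035,-0.65,0],
  [0,-0.5,0,0.47,-0.035,-0.65,0],
  [0,-0.5,0,0.47,-0.035,-0.65,0],
  [0,-0.5,0,0.47,-0.035,-0.65,0],
  [0,-0.5,0,0.47,-0.035,-0.65,0],
  [0,-0.5,0,0.47,-0.035,-0.65,0],
  [0,-0.5,0,0.47,-0.035,-0.65,0],
  [0,-0.5,0,0.47,-0.035,-0.65,0],
  [0,-0.5,0,0.47,-0.035,-0.65,0],
  [0,-0.5,0,0.47,-0.035,-0.65,0],
  [0,-0.5,0,0.47,-0.035,-0.65,0],
  [0,-0.5,0,0.47,-0.035,-0.65,0],
  [0,-0.5,0,0.47,-0.035,-0.65,0],
  [0,-0.5,0,0.47,-0.035,-0.65,0],
  [0,-0.5,0,0.47,-0.035,-0.65,0],
  [0,-0.5,0,0.47,-0.035,-0.65,0],
])

```text
clock: 56.73
position: [0.4173, -0.0246, 0.198]
tool_rot: [1.87, 1.568, -0.869]
contact_force: [0.0, -0.2, -1.2]
finger_gap: 0.0516
finger_force: 30.0
```

```bash
python3 - <<'E'
from h import *; log()
s=arm.state(); print(s["position"],s["finger_gap"],s["finger_force"],s["q"])
R1=down(-10,-50); G1=np.array([.42,-.01,.21]); R2=down(-95.75,-50)
plan([(G1+.0188*R2[:,2]+[0.02,0,.02],R2),(dock(-.012,.002,.225)+.0188*R2[:,2],R2)])
E
```

```text
[ 0.41726851 -0.02455938  0.19802541] 0.05155512150592506 29.968507289886475 [ 0.43749672  0.35529576  1.89335464 -0.67950686  1.50909295  0.87932073]
wp 0 calls 1 shift/call [-0.041, 0.055, -0.26] turn(last) [0.3651, -0.0006, 0.306] rows/call>= 12
wp 1 calls 2 shift/call [0.473, -0.341, -0.525] turn(last) [0.0, 0.0, 0.0] rows/call>= 2
```

arm_command([
  [0.365,0,0.306,-0.04,0.055,-0.26,0],
  [0.365,0,0.306,-0.04,0.055,-0.26,0],
  [0.365,0,0.306,-0.04,0.055,-0.26,0],
  [0.365,0,0.306,-0.04,0.055,-0.26,0],
  [0.365,0,0.306,-0.04,0.055,-0.26,0],
  [0.365,0,0.306,-0.04,0.055,-0.26,0],
  [0.365,0,0.306,-0.04,0.055,-0.26,0],
  [0.365,0,0.306,-0.04,0.055,-0.26,0],
  [0.365,0,0.306,-0.04,0.055,-0.26,0],
  [0.365,0,0.306,-0.04,0.055,-0.26,0],
  [0.365,0,0.306,-0.04,0.055,-0.26,0],
  [0.365,0,0.306,-0.04,0.055,-0.26,0],
  [0.365,0,0.306,-0.04,0.055,-0.26,0],
  [0.365,0,0.306,-0.04,0.055,-0.26,0],
  [0.365,0,0.306,-0.04,0.055,-0.26,0],
  [0.365,0,0.306,-0.04,0.055,-0.26,0],
])

```text
clock: 58.07
position: [0.4257, -0.0072, 0.2174]
tool_rot: [-2.808, 0.134, 1.309]
contact_force: [-0.9, 0.7, -1.6]
finger_gap: 0.0523
finger_force: 30.0
```

```bash
python3 - <<'E'
from h import *; log()
s=arm.state(); print(s["position"],s["finger_gap"],s["finger_force"],s["q"])
R2=down(-95.75,-50)
plan([(dock(-.012,.002,.225)+.0188*R2[:,2],R2),(dock(-.012,.002,.15)+.0188*R2[:,2],R2),(dock(-.012,.002,.0815)+.0188*R2[:,2],R2)])
E
```

```text
[ 0.42566585 -0.00720015  0.21739637] 0.052317441057132284 29.968523383140564 [-0.06348445  0.56845494  1.45696361  0.0271134   1.98797978  1.60242945]
wp 0 calls 2 shift/call [0.472, -0.331, -0.528] turn(last) [0.0011, -0.0001, 0.001] rows/call>= 2
wp 1 calls 1 shift/call [0.575, 0.0, 0.482] turn(last) [0.0, 0.0, 0.0] rows/call>= 2
wp 2 calls 1 shift/call [0.525, 0.0, 0.44] turn(last) [0.0, 0.0, 0.0] rows/call>= 2
```

arm_command([
  [0,0,0,0.24,-0.165,-0.26,0],
  [0,0,0,0.47,-0.33,-0.53,0],
  [0,0,0,0.47,-0.33,-0.53,0],
  [0,0,0,0.47,-0.33,-0.53,0],
  [0,0,0,0.47,-0.33,-0.53,0],
])

```text
clock: 58.48
position: [0.4991, 0.0188, 0.2151]
tool_rot: [-2.807, 0.135, 1.311]
contact_force: [-1.3, -0.2, -1.9]
finger_gap: 0.0519
finger_force: 30.0
```

arm_command([
  [0,0,0,0.24,-0.165,-0.26,0],
  [0,0,0,0.47,-0.33,-0.53,0],
  [0,0,0,0.47,-0.33,-0.53,0],
  [0,0,0,0.47,-0.33,-0.53,0],
  [0,0,0,0.47,-0.33,-0.53,0],
  [0,0,0,0.47,-0.33,-0.53,0],
  [0,0,0,0.47,-0.33,-0.53,0],
])

```text
clock: 59.07
position: [0.5722, 0.0433, 0.2146]
tool_rot: [-2.807, 0.14, 1.308]
contact_force: [-0.2, 0.2, -1.4]
finger_gap: 0.052
finger_force: 30.0
```

```bash
python3 - <<'E'
from h import *; log()
s=arm.state(); print(s["position"],s["finger_gap"],s["finger_force"],s["q"])
R2=down(-95.75,-50)
plan([(dock(-.012,.002,.15)+.0188*R2[:,2],R2),(dock(-.012,.002,.081)+.0188*R2[:,2],R2)])
for n in ("top","side"):
    p=optics.read_camera(n); print([(np.round(d["location"],4).tolist(),round(d["confidence"],2)) for d in optics.mark_of(p,"carton1")])
save("hold5",p,(200,80,460,280),3)
E
```

```text
[0.57216899 0.04333664 0.21464326] 0.052038177704238193 29.968607425689697 [0.00771393 0.80747856 0.99164346 0.10192769 2.20947577 1.70086135]
wp 0 calls 1 shift/call [0.591, -0.019, 0.489] turn(last) [0.0003, -0.0001, 0.0002] rows/call>= 2
wp 1 calls 1 shift/call [0.529, 0.0, 0.444] turn(last) [0.0, 0.0, 0.0] rows/call>= 2
[([0.2471, 0.2795, 0.0252], 0.88), ([0.479, 0.3769, 0.0233], 0.67), ([0.5983, 0.1385, 0.0057], 0.52)]
[([0.5824, 0.0424, 0.1513], 0.88), ([0.4775, 0.3753, 0.026], 0.85), ([0.6007, 0.1393, 0.0091], 0.71), ([0.5732, -0.049, 0.002], 0.56), ([0.2495, 0.2815, 0.0276], 0.56)]
```

View pics/hold5.png

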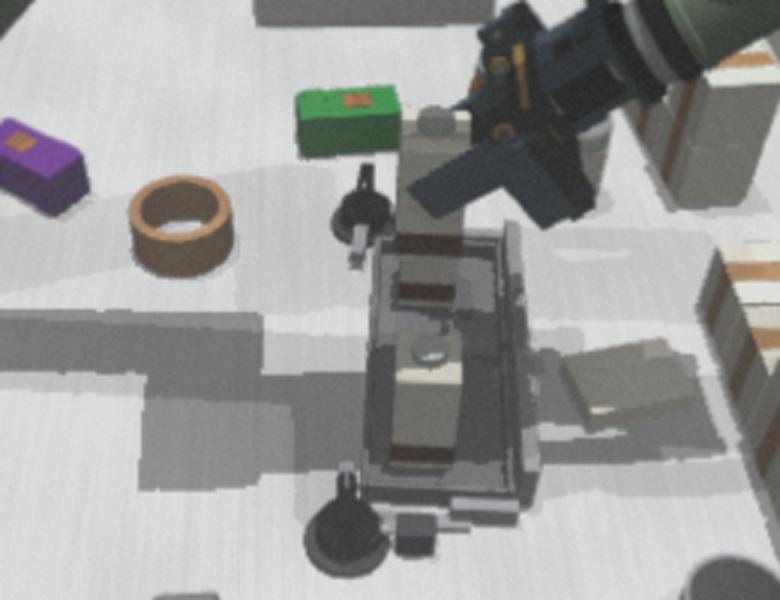

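B hangs upright over the middle, between A (behind) and D (430,400), with clear gaps. Lowering.

arm_command([
  [0,0,0,0.15,-0.02,0.12,0],
  [0,0,0,0.3,-0.02,0.25,0],
  [0,0,0,0.45,-0.02,0.37,0],
  [0,0,0,0.59,-0.02,0.49,0],
  [0,0,0,0.59,-0.02,0.49,0],
  [0,0,0,0.59,-0.02,0.49,0],
])

```text
clock: 59.77
position: [0.5733, 0.0456, 0.1366]
tool_rot: [-2.805, 0.139, 1.312]
contact_force: [-0.2, 0.1, -0.6]
finger_gap: 0.0521
finger_force: 30.0
```

arm_command([
  [0,0,0,0.12,0,0.1,0],
  [0,0,0,0.24,0,0.2,0],
  [0,0,0,0.34,0,0.29,0],
  [0,0,0,0.42,0,0.35,0],
  [0,0,0,0.47,0,0.4,0],
  [0,0,0,0.51,0,0.43,0],
  [0,0,0,0.53,0,0.445,0],
  [0,0,0,0.53,0,0.445,0],
  [0,0,0,0.53,0,0.445,0],
])

```text
clock: 60.52
position: [0.5734, 0.0454, 0.0701]
tool_rot: [-2.806, 0.139, 1.311]
contact_force: [-0.4, -0.4, 5.1]
finger_gap: 0.0518
finger_force: 30.0
```

Contact at 5 N. Releasing and rising straight up.

arm_command([
  [0,0,0,0,0,0,0.8],
  [0,0,0,0,0,0,0.8],
  [0,0,0,0,0,0,0.8],
  [0,0,0,0,0,0,0.8],
  [0,0,0,0,0,0,0.8],
  [0,0,0,0,0,0,0.8],
  [0,0,0,0,0,0,0.8],
  [0,0,0,-0.15,0,-0.13,0.8],
  [0,0,0,-0.4,0,-0.34,0.8],
  [0,0,0,-0.77,0,-0.64,0.8],
  [0,0,0,-0.77,0,-0.64,0.8],
  [0,0,0,-0.77,0,-0.64,0.8],
])

```text
clock: 61.52
position: [0.5744, 0.0458, 0.1707]
tool_rot: [-2.811, 0.139, 1.298]
contact_force: [0.2, -0.2, -0.6]
finger_gap: 0.0729
finger_force: 0.0
```

arm_command([
  [0,0,0,-0.38,0,-0.32,0.8],
  [0,0,0,-0.77,0,-0.64,0.8],
  [0,0,0,-0.77,0,-0.64,0.8],
  [0,0,0,-0.77,0,-0.64,0.8],
  [0,0,0,-0.77,0,-0.64,0.8],
])

```text
clock: 61.93
position: [0.573, 0.0458, 0.267]
tool_rot: [-2.807, 0.139, 1.307]
contact_force: [0.7, -0.1, 0.5]
finger_gap: 0.0729
finger_force: 0.0
```

```bash
python3 - <<'E'
from h import *
print(arm.state()["position"])
for n in ("top","side"):
    p=optics.read_camera(n)
    for l in ("carton1","tray"): print(n,l,[(np.round(d["location"],4).tolist(),round(d["confidence"],2)) for d in optics.mark_of(p,l)])
save("fin",p)
E
```

```text
[0.57300157 0.04578517 0.26697074]
top carton1 [([0.5948, 0.1386, 0.0062], 0.76), ([0.2455, 0.2796, 0.0243], 0.74), ([0.4806, 0.3753, 0.0227], 0.64)]
top tray []
side carton1 [([0.4784, 0.3708, 0.0274], 0.86), ([0.572, -0.0492, 0.005], 0.75), ([0.5812, 0.0474, 0.0066], 0.67), ([0.2446, 0.2795, 0.0299], 0.63), ([0.6013, 0.138, 0.005], 0.58)]
side tray [([0.5971, 0.0382, -0.0009], 0.79), ([0.7606, 0.0037, 0.0021], 0.64)]
```

View pics/fin.png

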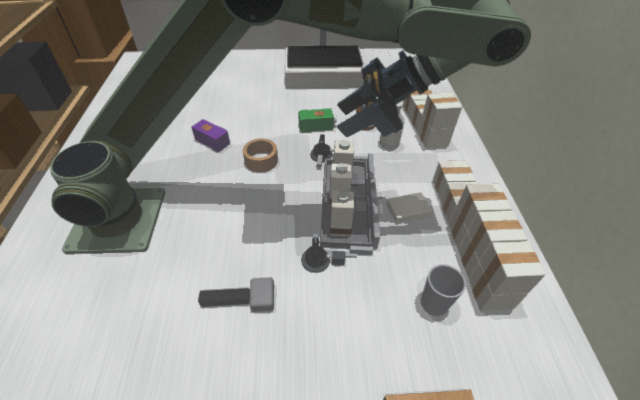

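All three cartons stand in the tray at about (344,150), (342,180) and (341,205). The tray is home, both tongues are along its wall, and the bystanders are in place.

```bash
python3 -c "
from workcell import hand_in
print(hand_in())"
```

```text
the job is handed in; nothing more can be done
None
```

The job is handed in; no verdict came back, but the last images show the tray home in the dock, both latches turned past their click, all three white cartons found standing cap up on its floor, and the bystanders in view where they were.

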